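# Bolt down, brush out and fill the turning-blank tub

## Task

Get the blank tub ready for the turning class: first make the tub's board fast by starting its captive red bolt, pushing it fully down and only then turning it clockwise nearly half a turn to its stop. Then take the long brush, brush the tub out with at least three upright strokes, each down to the tub's floor and up again until the bristle tips are about at the rim, and hang the brush back in its holder. Finally lay every turning blank flat inside the tub, and leave the mallet, glue bottle and plane alone.

Things in the scene. Friction and masses are not known exactly. Their poses are not given: they have to be found in the camera images.
- stand: Brown wooden board fixed on the bench (place and yaw vary), 15 mm thick, carrying the tub and the bolt; origin at its underside below the tub's centre. In its frame the board covers x -95 to +95, y -125 to +250 mm. The bolt's steel boss, 68 mm across, top 45 mm above the bench, is at y +200 mm.
- tub_floor (a point): Centre of the inner floor of the dark wooden tub on the board, 21 mm above the bench. Inside 140 (x) by 210 (y) mm, walls 8 mm thick, rim 80 mm above this point (101 mm above the bench). x across the tub, y along it towards the bolt, z up.
- bolt_grip (a point): Centre of the captive bolt's red bar grip, on its vertical axis, 85 mm above the bench when up, 71 mm when home. The bar is 60 mm long (its x), 14 mm thick (its y, grip it so), 28 mm tall, on a 14 mm round stem. x and y turn with it; at bolt_turn = 0 they are parallel to tub_floor's.
- bolt_push (a joint): How far the bolt is pushed down, m: 0 up, 0.014 fully home. It needs about 6 N, has no spring and stays where it is left.
- bolt_turn (a joint): Turn of the bolt's grip, rad, growing clockwise seen from above; it starts between 0 and 0.15 and a stop ends it at 2.8 (more than one grip of the hand). It needs about 0.08 N m and stays where it is left.
- holder_mouth (a point): Centre of the mouth of the pale wooden brush holder (fixed; place and yaw vary), 110 mm above the bench: a block 96 mm square with a square hole 48 mm wide and 102 mm deep, on a foot plate 126 mm square, 8 mm thick. z up.
- brush_grip (a point): Place to grip on the round wooden handle (20 mm across, 97 mm long) of the loose long brush, about 120 g; z along the brush towards the handle's end. The handle ends 25 mm above this point (blue band near its end). The blue guard disc, 68 mm across, lies 72 to 78 mm below this point.
- brush_tip (a point): Lower end of the black bristle head (28 mm across) on the brush's axis, 173 mm below brush_grip and 95 mm below the underside of the guard disc. The brush starts hanging upright in the holder, guard disc on the rim, the tip 95 mm below the mouth; that is its home.
- blank_a_mid (a point): Centre of a dark walnut (ends painted yellow) square turning blank, 100 (its x) by 26 by 26 mm, 55 g, loose, lying on the bench. 3 or 4 of the four blanks are present; an absent one reads None.
- blank_a: The same dark walnut (ends painted yellow) blank; origin at the centre of its underside, x along its length.
- blank_b_mid (a point): Centre of a mid-brown (ends painted blue) square turning blank, 100 (its x) by 26 by 26 mm, 55 g, loose, lying on the bench. 3 or 4 of the four blanks are present; an absent one reads None.
- blank_b: The same mid-brown (ends painted blue) blank; origin at the centre of its underside, x along its length.
- blank_c_mid (a point): Centre of a pale yellowish (ends painted green) square turning blank, 100 (its x) by 26 by 26 mm, 55 g, loose, lying on the bench. 3 or 4 of the four blanks are present; an absent one reads None.
- blank_c: The same pale yellowish (ends painted green) blank; origin at the centre of its underside, x along its length.
- blank_d_mid (a point): Centre of a reddish-brown (ends painted red) square turning blank, 100 (its x) by 26 by 26 mm, 55 g, loose, lying on the bench. 3 or 4 of the four blanks are present; an absent one reads None.
- blank_d: The same reddish-brown (ends painted red) blank; origin at the centre of its underside, x along its length.
- mallet: Carver's mallet standing on its dark round head, 84 mm across, 205 mm tall: a bystander, leave it alone. Origin under its centre.
- glue: Yellow glue bottle, 64 mm across, 150 mm tall: a bystander, leave it alone. Origin under its centre.
- plane: Small wooden hand plane, 150 by 50 mm, 75 mm tall: a bystander, leave it alone. Origin under its centre.
- brush: The whole brush; origin at the lower end of the bristles, z along it towards the handle.
Not all that is in view belongs to the job. What is shaped like the blank_d but pink, purple or turquoise is not meant.

How it is judged (in metres and radians):
On the way, in this order (a step that is already met when the one before it is completed fails the run):
1. the bolt is pushed down 10 mm or more, not yet turned past 0.5 rad (value of joint bolt_push above 0.01 m and value of joint bolt_turn below 0.5 rad), for 0.1 s.
2. the pushed-in bolt is turned clockwise past 2.5 rad (value of joint bolt_push above 0.01 m and value of joint bolt_turn above 2.5 rad), for 0.1 s.
3. first downstroke: the brush tip within 20 mm of the tub's floor, the brush roughly upright (x of brush_tip in the frame of tub_floor between -0.068 and 0.068 m and y of brush_tip in the frame of tub_floor between -0.103 and 0.103 m and z of brush_tip in the frame of tub_floor between -0.01 and 0.02 m and angle between brush_tip's own z axis and vertical below 0.5 rad), for 0.1 s.
4. brush drawn up, tip 55 mm or more above the floor, before the second stroke (x of brush_tip in the frame of tub_floor between -0.068 and 0.068 m and y of brush_tip in the frame of tub_floor between -0.103 and 0.103 m and z of brush_tip in the frame of tub_floor between 0.055 and 0.16 m and angle between brush_tip's own z axis and vertical below 0.5 rad), for 0.1 s.
5. second downstroke: the brush tip within 20 mm of the tub's floor, the brush roughly upright (all of step 3), for 0.1 s.
6. brush drawn up, tip 55 mm or more above the floor, before the third stroke (all of step 4), for 0.1 s.
7. third downstroke: the brush tip within 20 mm of the tub's floor, the brush roughly upright (all of step 5), for 0.1 s.
8. the brush hangs upright in its holder again (horizontal distance between brush_tip and holder_mouth below 0.02 m and z of brush_tip in the frame of holder_mouth below -0.088 m and angle between brush_tip's own z axis and vertical below 0.15 rad and linear speed of brush below 0.03 m/s), for 0.2 s.
At the end, for the whole second after the job is handed in: Bolt in 10 mm or more and turned past 2.5 rad; brush upright within 0.15 rad in its holder, tip within 20 mm of the hole's axis and 88 mm or more below its mouth; every blank at rest in the tub, flat within about 20 degrees, its centre less than 50 mm above the floor; no bystander moved 30 mm (all of step 2 and all of step 8 and x of blank_a_mid in the frame of tub_floor between -0.068 and 0.068 m and y of blank_a_mid in the frame of tub_floor between -0.103 and 0.103 m and z of blank_a_mid in the frame of tub_floor between 0 and 0.05 m and angle between blank_a_mid's own x axis and vertical between 1.2 and 1.94 rad and linear speed of each of blank_a, blank_b, blank_c, blank_d below 0.03 m/s and x of blank_b_mid in the frame of tub_floor between -0.068 and 0.068 m and y of blank_b_mid in the frame of tub_floor between -0.103 and 0.103 m and z of blank_b_mid in the frame of tub_floor between 0 and 0.05 m and angle between blank_b_mid's own x axis and vertical between 1.2 and 1.94 rad and x of blank_c_mid in the frame of tub_floor between -0.068 and 0.068 m and y of blank_c_mid in the frame of tub_floor between -0.103 and 0.103 m and z of blank_c_mid in the frame of tub_floor between 0 and 0.05 m and angle between blank_c_mid's own x axis and vertical between 1.2 and 1.94 rad and x of blank_d_mid in the frame of tub_floor between -0.068 and 0.068 m and y of blank_d_mid in the frame of tub_floor between -0.103 and 0.103 m and z of blank_d_mid in the frame of tub_floor between 0 and 0.05 m and angle between blank_d_mid's own x axis and vertical between 1.2 and 1.94 rad); the robot touches nothing.
It fails at once if the bolt is turned past 0.5 rad while pushed in less than 8 mm (value of joint bolt_push below 0.008 m and value of joint bolt_turn above 0.5 rad).
It fails at once if the mallet is moved more than 30 mm or tipped over (distance of mallet from where it was at the start of the episode above 0.03 m or angle between mallet's own z axis and vertical above 0.5 rad).
It fails at once if the glue is moved more than 30 mm or tipped over (distance of glue from where it was at the start of the episode above 0.03 m or angle between glue's own z axis and vertical above 0.5 rad).
It fails at once if the plane is moved more than 30 mm or tipped over (distance of plane from where it was at the start of the episode above 0.03 m or angle between plane's own z axis and vertical above 0.5 rad).
Of blank_a, blank_b, blank_c, blank_d only 3 to 4 are there at a start; the rules pass over those that are not, and their reading is None.
At some moment in a run one of blank_a, blank_b, blank_c, blank_d may be knocked a few centimetres aside while the robot is not near it.
It also fails if it takes over 208 s, if anything falls off the work surface, if the arm or the gripper's body presses on something with over 40 N, if the wrist force passes 120 N, or if a joint passes its speed limit or range.

## Robot

A 6-joint arm with a two-finger parallel gripper is mounted at the origin on the work surface. World frame = base frame: x ahead of the robot, y to its left, z up, the work surface at z = 0. Lengths are in m, angles in degrees, forces in N, time in s.
With the tool pointing down it reaches from about 0.35 to 0.925 m from the base axis. Payload 6.4 kg.
Tool frame: the origin (TCP) lies midway between the tips of the shut fingers; the grasp point (between the pads) lies 19 mm behind it; z points along the fingers, x is the direction in which the jaws open and shut, and the axes are right-handed (so a half turn about z gives the same grasp; the last joint's range is limited). The gripper opens to 85 mm and grips with 20 to 120 N. Pads are 22 mm wide; open, the fingers measure 114 mm over their backs; the gripper's body (76 mm by 85 mm) begins 54 mm behind the grasp point. The pads swing forward as they close: fully open they stand 13 mm farther back than shut.
Start: joints at [53.337, 14.043, 89.255, -0, 76.702, -9.975], TCP at [0.292, 0.581, 0.231] pointing down, gripper open.
Joint ranges: [-179.41, 179.41], [-58.25, 129.5], [7.25, 145.43], [-54.29, 234.29], [11.92, 165.04], [-157.13, 157.13]. Speed limits (degrees/s): [147.25, 147.25, 180, 180, 180, 180].

## Interface

Orientations are given as [roll, pitch, yaw] about the fixed x, y, z axes, in that order (R = Rz(yaw) Ry(pitch) Rx(roll)).
In Python, from bench import bot gives the robot as it stands. The module is installed in compiled form; this text tells all that it offers.
- The arm moves only by the tool jog_arm, never from a script. Its argument "motion" is a list of rows, each a list of 4 numbers: the shift along the tool's x, y, z in cm, then the turn about the tool's z in degrees. A call has 1 to 20 rows; each row is the pose to reach, as a shift and turn from the pose commanded when the call began, along the tool's axes at that moment; what a row does not reach only later rows make up. A row lasts 1/12 s, in which the tool goes at most 41.7 mm and 7.16 degrees, less where a joint would pass 70% of its speed; a pose out of reach is approached as far as the arm can. A call with a gripper value outside its range is refused whole. "hand" is the gripper's target within -1 to 1 (fully open at 1, half-way at 0, shut at -1), set as the call begins (left out, the last holds). The fingers move at their own pace and stop on an object; "grip_force" is the grip in N (left out, the last holds). Time passes only in rows, so rows that repeat a pose let the fingers close. It gives the time, the measured TCP pose, the force and the opening at its end, in the units of the state.
- bot.get_obs(): the state, without advancing time (a new reading comes with each control period).
- bot.capture(name): name is "scene" or "top" or "wrist"; returns the picture (400x640x3 uint8, blue, green, red); there is no depth.
- bot.camera_info(name): a dict with "camera_matrix" (3x3 intrinsics, pixels), "dist_coeffs" ([k1, k2, p1, p2, k3] as OpenCV has them; the pictures are not rectified), "camera_from_world" (4x4, takes a point from world to camera coordinates). Camera axes: x right, y up, looking along -z (the intrinsics and any distortion apply to the point x, -y, -z); pixel columns grow to the right and rows downward; lengths in m; the calibration is good to about 2 mm. A picture is of the moment at which its call begins: read the wrist's pose just before it. camera_info takes no time and is no camera call; for the wrist camera it gives the pose at the moment of the call.
- bot.hand_in(): hands the job in, once; it reports no verdict.
The state is a dict: "t": time; "q": joint angles; "joint_vel": joint speeds; "joint_efforts": joint torques, N m; "position": TCP position; "eef_rot": TCP orientation; "force": force on the tool from outside, world axes, zero at the start; "ft_torque": the same for the moment, N m; "opening": opening from 0.0 (shut) to 1.0 (fully open).
Only numpy, scipy, OpenCV 4.12 (cv2) and the standard library are available. Lean on these libraries where they do the work, as an engineer would, in place of code of your own. Each camera call takes 0.05 s, during which the arm holds its last target.

## Working session

There is one attempt and no reset: what is moved stays moved. The work goes in short steps, Python scripts to look and compute and a tool call to move; the robot and the scene stay as the last step left them, time stands still between calls to the robot, and variables do not carry over. Pictures are saved under pics/ and viewed, and the job is handed in when it is done.

Besides the shell and the picture viewer there is one more tool, called after "Call:" as name([rows], argument=value, ...), one row to a line, values as JSON. jog_arm: Moves the arm, as the interface text tells. Its arguments: {"type":"object","properties":{"motion":{"type":"array"},"hand":{"type":"number"},"grip_force":{"type":"number"}},"required":["motion"]}

```bash
ls; mkdir -p pics; python3 - <<'E'
from bench import bot
import cv2, json
o=bot.get_obs(); print({k:(v if not hasattr(v,'tolist') else v.tolist()) for k,v in o.items()})
for n in ["scene","top"]:
    im=bot.capture(n); cv2.imwrite(f"pics/{n}0.png",im)
    c=bot.camera_info(n); print(n,c)
E
```

```text
pics
{'t': 0.0, 'q': [53.33696401967368, 14.08311948285073, 89.32707289753606, 0.0009921250628684114, 76.70120669905283, -9.975915419685332], 'joint_vel': [0.04601688800438645, 0.0969854588983959, 0.029399903762389473, -0.00508790655681093, -0.05276241596387275, 0.03357929514777617], 'joint_efforts': [0.0009930749001796357, -42.950849533081055, -32.61300086975098, -8.294213785120519e-05, 0.005240470200078562, 6.776284493525964e-06], 'position': [0.29157958316146965, 0.5802940187691207, 0.2301711976595873], 'eef_rot': [-179.97975136161304, 0.10954761449831245, 63.31266964032832], 'force': [-0.30081004835891983, -1.0095185874269605, 0.7507285672797708], 'ft_torque': [0.014433192924421493, -0.00011379497047671218, 0.01551075722096128], 'opening': 1.001272466870174}
scene {'camera_matrix': array([[376.6775329 ,   0.        , 316.79848328],
       [  0.        , 376.6775329 , 196.58937845],
       [  0.        ,   0.        ,   1.        ]]), 'dist_coeffs': array([-0.05056371,  0.        ,  0.        ,  0.        ,  0.        ]), 'camera_from_world': array([[-0.34656035,  0.9380257 ,  0.00192602,  0.11096472],
       [-0.78166519, -0.28992568,  0.55221611,  0.42805812],
       [ 0.51855131,  0.18987071,  0.83369878, -1.65323827],
       [ 0.        ,  0.        ,  0.        ,  1.        ]])}
top {'camera_matrix': array([[369.00954248,   0.        , 318.78419535],
       [  0.        , 369.00954248, 200.69745353],
       [  0.        ,   0.        ,   1.        ]]), 'dist_coeffs': array([-0.00594503,  0.        ,  0.        ,  0.        ,  0.        ]), 'camera_from_world': array([[-0.02702328, -0.99957804, -0.01065308,  0.12779491],
       [ 0.97942629, -0.02860749,  0.19976422, -0.62095393],
       [-0.19998469, -0.00503562,  0.97978608, -1.01905771],
       [ 0.        ,  0.        ,  0.        ,  1.        ]])}
```

View pics/scene0.png

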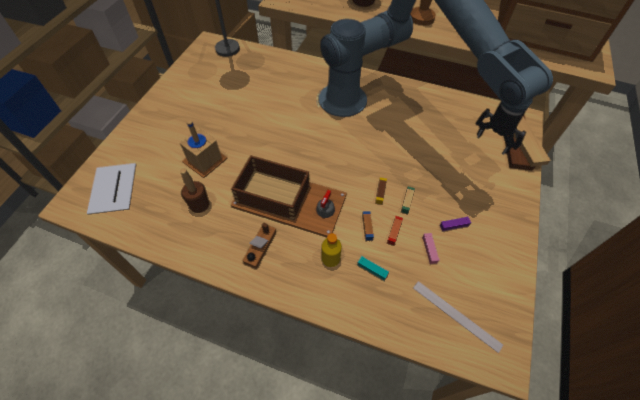

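View pics/top0.png

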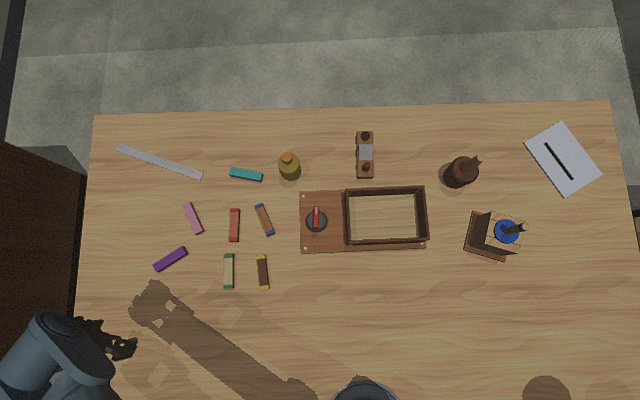

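The top view shows four blanks: yellow ends (263,272), blue (264,219), green (229,271) and red (234,225). Pink (193,218), purple (170,259) and turquoise (246,174) are decoys. The tub is at (385,216), the bolt at (316,218), the holder with brush at (500,233), the mallet at (462,172), the glue at (289,165) and the plane at (365,155). I'll confirm this in an enlarged crop.

```bash
cat > h.py <<'E'
import numpy as np, cv2
from bench import bot
FL=np.diag([1.,-1.,-1.])
def proj(info,P):
    P=np.atleast_2d(P).astype(float); M=info["camera_from_world"]
    c=(P@M[:3,:3].T+M[:3,3])@FL
    return cv2.projectPoints(c,np.zeros(3),np.zeros(3),info["camera_matrix"],info["dist_coeffs"])[0].reshape(-1,2)
def ray(info,uv):
    uv=np.array(uv,float).reshape(-1,1,2)
    n=cv2.undistortPoints(uv,info["camera_matrix"],info["dist_coeffs"]).reshape(-1,2)
    d=np.c_[n,np.ones(len(n))]@FL
    M=info["camera_from_world"]; R=M[:3,:3]
    return -R.T@M[:3,3], d@R
def plane(info,uv,z):
    o,d=ray(info,uv); return o+d*((z-o[2])/d[:,2])[:,None]
def cross(i1,uv1,i2,uv2):
    o1,d1=ray(i1,uv1);o2,d2=ray(i2,uv2);d1=d1[0];d2=d2[0]
    A=np.c_[d1,-d2];s=np.linalg.lstsq(A,o2-o1,rcond=None)[0]
    p=o1+s[0]*d1;q=o2+s[1]*d2
    return (p+q)/2,np.linalg.norm(p-q)
def crop(im,u0,v0,u1,v1,k,name):
    cv2.imwrite("pics/"+name,cv2.resize(im[v0:v1,u0:u1],None,fx=k,fy=k,interpolation=cv2.INTER_CUBIC))
E
python3 - <<'E'
from h import *
t=cv2.imread("pics/top0.png");s=cv2.imread("pics/scene0.png")
crop(t,150,140,350,300,4,"c1.png"); crop(t,290,140,540,270,3,"c2.png"); crop(s,340,150,480,290,4,"c3.png"); crop(s,170,110,360,280,4,"c4.png")
E
```

```text
(no output)
```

View pics/c1.png

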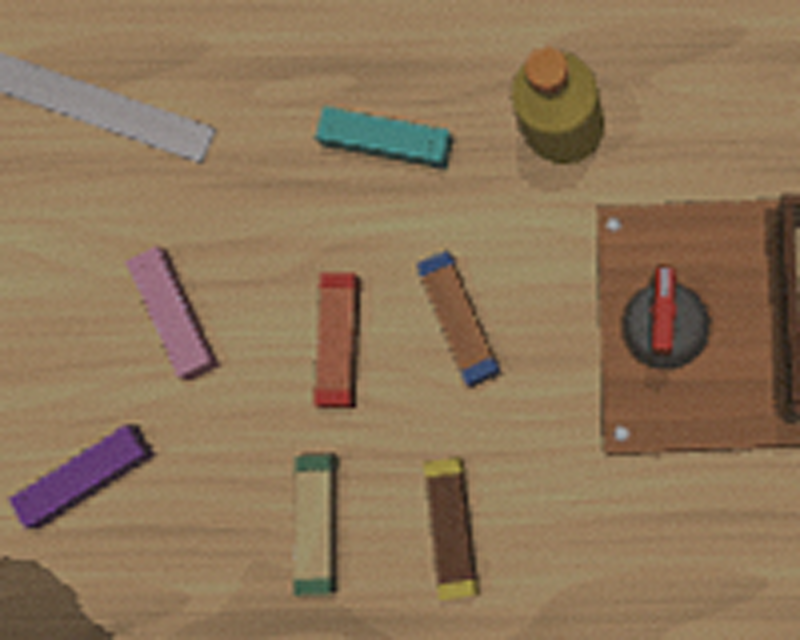

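View pics/c2.png

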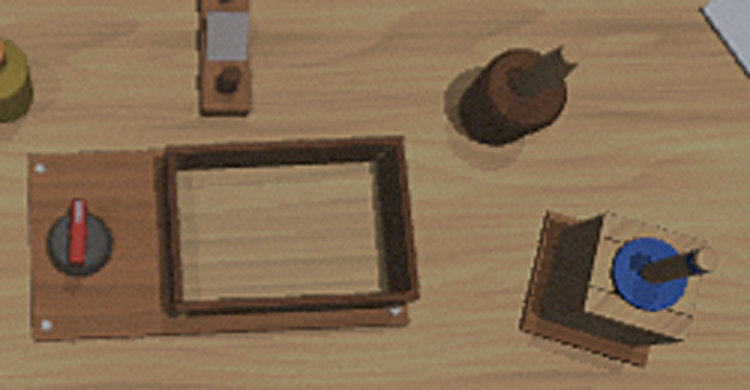

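View pics/c3.png

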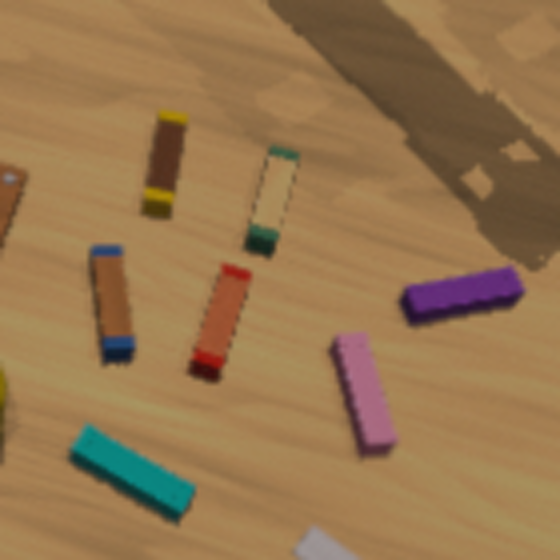

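View pics/c4.png

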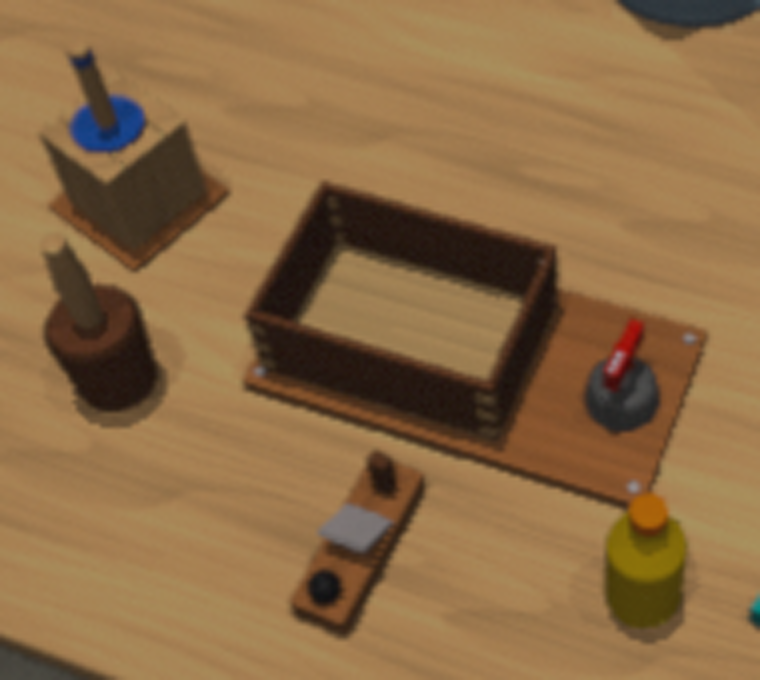

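```bash
cat > meas.py <<'E'
from h import *
def mask(im,lo,hi):
    return cv2.inRange(cv2.cvtColor(im,cv2.COLOR_BGR2HSV),lo,hi)
def comps(m,amin=8):
    n,l,s,c=cv2.connectedComponentsWithStats(m)
    return [(s[i,4],c[i].round(1),s[i,:4]) for i in range(1,n) if s[i,4]>=amin]
E
python3 - <<'E'
from meas import *
T=bot.camera_info("top");S=bot.camera_info("scene")
t=cv2.imread("pics/top0.png");s=cv2.imread("pics/scene0.png")
def c2(a): return [(290+x/3,140+y/3) for x,y in a]
def c4(a): return [(170+x/4,110+y/4) for x,y in a]
rim=plane(T,c2([(163,148),(404,137),(418,298),(170,314)]),.101); print("rimT",rim.round(4),rim.mean(0))
rim2=plane(S,c4([(323,184),(555,248),(495,388),(247,316)]),.101); print("rimS",rim2.round(4),rim2.mean(0))
b=plane(T,c2([(28,154),(34,340),(407,323)]),.015); print("board",b.round(4))
b=plane(S,c4([(707,333),(645,505),(247,385)]),.015); print("boardS",b.round(4))
for nm,im in(("t",t),("s",s)):
    for col,lo,hi in(("red",(0,170,90),(6,255,255)),("red2",(174,170,90),(180,255,255)),("blue",(105,150,60),(125,255,255)),("yel",(24,150,80),(32,255,255)),("grn",(65,80,40),(85,255,255))):
        for a,c,bb in comps(mask(im,lo,hi)): print(nm,col,a,c,bb)
E
```

```text
rimT [[ 0.6475  0.0366  0.101 ]
 [ 0.6514 -0.1922  0.101 ]
 [ 0.4988 -0.1923  0.101 ]
 [ 0.4906  0.0365  0.101 ]] [ 0.57206862 -0.07785631  0.101     ]
rimS [[ 0.5019 -0.1848  0.101 ]
 [ 0.4969  0.0353  0.101 ]
 [ 0.6472  0.0407  0.101 ]
 [ 0.6538 -0.1821  0.101 ]] [ 0.5749609  -0.07273794  0.101     ]
board [[ 0.6654  0.1697  0.015 ]
 [ 0.4755  0.1669  0.015 ]
 [ 0.482  -0.2042  0.015 ]]
boardS [[ 0.4784  0.1737  0.015 ]
 [ 0.6624  0.1781  0.015 ]
 [ 0.6725 -0.1904  0.015 ]]
t red 8 [314.  210.5] [314 207   1   8]
t red 10 [233.2 210.2] [231 209   5   3]
t red 11 [317.2 221.2] [317 217   2  10]
t red 14 [233.1 239.3] [229 238   8   3]
t blue 311 [504.8 231.7] [494 220  25  24]
s red 45 [326.9 194.8] [323 190   8  14]
s red 18 [398.8 217.7] [396 216   7   4]
s red 23 [391.6 239.3] [388 237   8   5]
s blue 125 [196.9 141.4] [188 135  18  12]
s blue 17 [368.8 235.8] [366 235   7   3]
s yel 229 [331.  248.8] [322 239  19  21]
s grn 23 [405.4 209.3] [403 207   6   6]
```

```bash
cat >> h.py <<'E'
from scipy.spatial.transform import Rotation as Ro
def delta(target,yaw):
    """tool-frame shift (cm) and turn (deg) from measured pose to world TCP target, tool down with given yaw"""
    o=bot.get_obs(); R=Ro.from_euler('xyz',o["eef_rot"],degrees=True).as_matrix()
    d=R.T@(np.array(target)-np.array(o["position"]))*100
    tx=R[:,0]; cur=np.degrees(np.arctan2(tx[1],tx[0]))
    print("t",round(o["t"],2),"pos",np.round(o["position"],4),"yaw",round(cur,2),"q6",round(o["q"][5],1),"F",np.round(o["force"],1),"open",round(o["opening"],3))
    print("delta cm",d.round(2),"turn",round(cur-yaw,2))
E
python3 -c "
from h import *
delta([.5685,.125,.27],91.2)
o=bot.get_obs();W=bot.camera_info('wrist');M=np.linalg.inv(W['camera_from_world']);R=Ro.from_euler('xyz',o['eef_rot'],degrees=True).as_matrix()
print(W['camera_matrix'],W['dist_coeffs']);print('cam in tool',R.T@(M[:3,3]-o['position']),'axes',(R.T@M[:3,:3]).round(3))"
```

```text
t 0.1 pos [0.2916 0.5804 0.2303] yaw 63.31 q6 -10.0 F [-0.4  0.4 -0.4] open 1.0
delta cm [-28.26  45.19  -3.94] turn -27.89
[[279.22262327   0.         322.98527833]
 [  0.         279.22262327 196.52873943]
 [  0.           0.           1.        ]] [-0.01452217  0.          0.          0.          0.        ]
cam in tool [ 0.00083606 -0.08133011 -0.14261934] axes [[ 1.    -0.001  0.   ]
 [-0.    -0.948 -0.319]
 [ 0.001  0.319 -0.948]]
```

Call:
jog_arm([
  [-1, 1.6, -0.5, -1],
  [-3, 4.8, -1.5, -4],
  [-5.3, 8.5, -2.5, -8],
  [-7.6, 12.2, -4, -12],
  [-10, 16, -4, -16],
  [-12.3, 19.7, -4, -20],
  [-14.6, 23.4, -4, -24],
  [-17, 27.1, -4, -27.9],
  [-19.3, 30.8, -4, -27.9],
  [-21.6, 34.5, -4, -27.9],
  [-24, 38.2, -4, -27.9],
  [-26, 41.6, -4, -27.9],
  [-27.5, 44, -4, -27.9],
  [-28.3, 45.2, -4, -27.9],
  [-28.3, 45.2, -4, -27.9],
  [-28.3, 45.2, -4, -27.9],
  [-28.3, 45.2, -4, -27.9],
], hand=1, grip_force=60)

```text
t: 1.52
position: [0.5681, 0.1255, 0.2708]
eef_rot: [-179.9, -0.0, 91.2]
force: [0.3, -0.4, 1.0]
opening: 1.006
```

```bash
python3 - <<'E'
from meas import *
delta([.5685,.125,.27],91.2)
W=bot.camera_info("wrist"); w=bot.capture("wrist"); cv2.imwrite("pics/w1.png",w)
np.save("w1.npy",W,allow_pickle=True)
E
```

```text
t 1.52 pos [0.5681 0.1255 0.2708] yaw 91.23 q6 -89.9 F [ 0.3 -0.4  1. ] open 1.006
delta cm [-0.05  0.04  0.08] turn 0.03
```

View pics/w1.png

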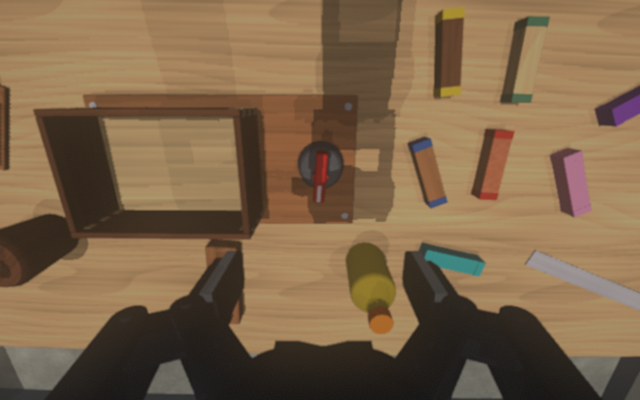

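```bash
python3 - <<'E'
from meas import *
print(np.round(bot.get_obs()["q"],1))
w=cv2.imread("pics/w1.png")
crop(w,285,85,385,235,4,"w1b.png")
crop(w,20,80,280,250,3,"w1t.png")
E
```

```text
[  1.3   3.2  97.2   0.   79.7 -90. ]
```

View pics/w1b.png

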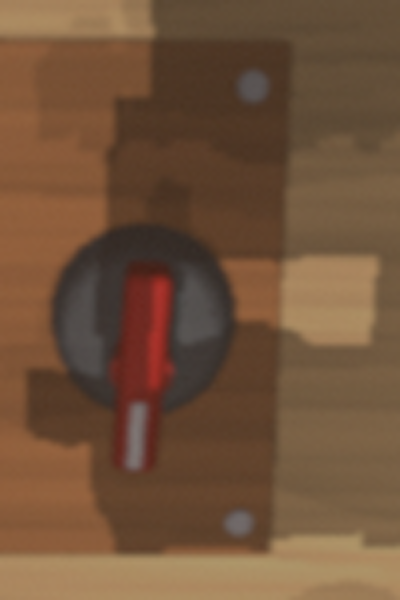

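View pics/w1t.png

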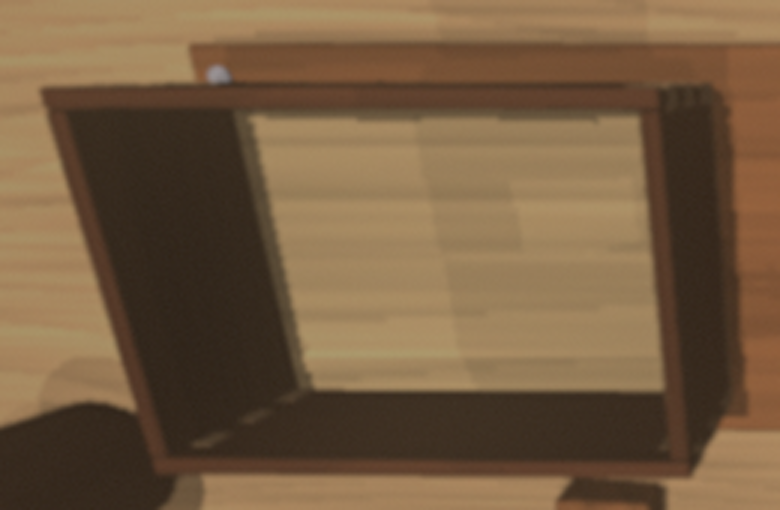

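```bash
python3 - <<'E'
from meas import *
W=np.load("w1.npy",allow_pickle=True).item()
def f(a,z): return plane(W,[(285+x/4,85+y/4) for x,y in a],z)
def g(a,z): return plane(W,[(20+x/3,80+y/3) for x,y in a],z)
p=f([(150,278),(136,470)],.099);print("bar ends",p.round(4),"mid",p.mean(0).round(4)); d=p[1]-p[0];print("bar dir deg",np.degrees(np.arctan2(d[1],d[0])),np.hypot(*d[:2]))
print("boss",f([(143.5,319)],.045).round(4), f([(52,319),(235,319),(143,224),(143,414)],.045).round(4))
print("board",f([(291,42),(272,552)],.015).round(4), g([(190,45)],.015).round(4))
r=g([(41,90),(714,85),(690,474),(157,474)],.101);print("rim outer",r.round(4),r.mean(0).round(4))
r=g([(66,107),(642,107),(668,458),(167,458)],.101);print("rim inner",r.round(4),r.mean(0).round(4))
E
```

```text
bar ends [[0.5426 0.1247 0.099 ]
 [0.6004 0.1217 0.099 ]] mid [0.5715 0.1232 0.099 ]
bar dir deg -2.9296897309252277 0.057852312262196205
boss [[0.566 0.123 0.045]] [[0.5666 0.0923 0.045 ]
 [0.5653 0.1536 0.045 ]
 [0.5345 0.1222 0.045 ]
 [0.5993 0.1234 0.045 ]]
board [[0.4766 0.1706 0.015 ]
 [0.6633 0.1746 0.015 ]] [[ 0.4827 -0.2013  0.015 ]]
rim outer [[ 0.4998 -0.19    0.101 ]
 [ 0.4941  0.0547  0.101 ]
 [ 0.6485  0.0367  0.101 ]
 [ 0.654  -0.1878  0.101 ]] [ 0.5741 -0.0716  0.101 ]
rim inner [[ 0.5056 -0.1825  0.101 ]
 [ 0.5022  0.0284  0.101 ]
 [ 0.6413  0.0281  0.101 ]
 [ 0.6464 -0.1815  0.101 ]] [ 0.5739 -0.0769  0.101 ]
```

```bash
python3 -c "
from h import *
delta([.570,.123,.068],87.1)"
```

```text
t 1.57 pos [0.568  0.1259 0.271 ] yaw 91.28 q6 -90.0 F [0.2 0.8 0.4] open 1.007
delta cm [-0.3   0.21 20.3 ] turn 4.18
```

Call:
jog_arm([
  [-0.1, 0.1, 1, 1],
  [-0.2, 0.2, 3.5, 3],
  [-0.3, 0.2, 7, 4.2],
  [-0.3, 0.2, 10, 4.2],
  [-0.3, 0.2, 13, 4.2],
  [-0.3, 0.2, 16, 4.2],
  [-0.3, 0.2, 18.5, 4.2],
  [-0.3, 0.2, 19.8, 4.2],
  [-0.3, 0.2, 20.3, 4.2],
  [-0.3, 0.2, 20.3, 4.2],
  [-0.3, 0.2, 20.3, 4.2],
  [-0.3, 0.2, 20.3, 4.2],
])

```text
t: 2.57
position: [0.5722, 0.1222, 0.0703]
eef_rot: [179.8, -0.0, 87.0]
force: [0.0, -0.5, 0.3]
opening: 1.0
```

```bash
python3 - <<'E'
from meas import *
delta([.570,.123,.068],87.1)
w=bot.capture("wrist"); crop(w,160,0,480,400,1.5,"w2.png")
E
```

```text
t 2.57 pos [0.5722 0.1222 0.0703] yaw 87.03 q6 -86.1 F [ 0.  -0.5  0.3] open 1.0
delta cm [ 0.07 -0.23  0.23] turn -0.07
```

View pics/w2.png

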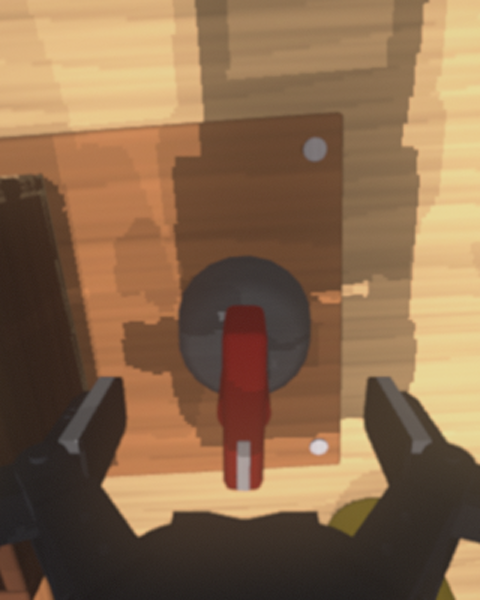

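The bar is centred between the fingers and runs parallel to the pads. I'll close on it.

Call:
jog_arm([
  [0, -0.2, 0.1, 0],
  [0, -0.2, 0.1, 0],
  [0, -0.2, 0.1, 0],
  [0, -0.2, 0.1, 0],
  [0, -0.2, 0.1, 0],
  [0, -0.2, 0.1, 0],
  [0, -0.2, 0.1, 0],
  [0, -0.2, 0.1, 0],
  [0, -0.2, 0.1, 0],
  [0, -0.2, 0.1, 0],
  [0, -0.2, 0.1, 0],
  [0, -0.2, 0.1, 0],
], hand=-1)

```text
t: 3.62
position: [0.5688, 0.122, 0.0674]
eef_rot: [180.0, 0.0, 87.0]
force: [-1.6, -0.3, 1.7]
opening: 0.156
```

Call:
jog_arm([
  [0, 0, 0.3, 0],
  [0, 0, 0.6, 0],
  [0, 0, 0.9, 0],
  [0, 0, 1.2, 0],
  [0, 0, 1.4, 0],
  [0, 0, 1.5, 0],
  [0, 0, 1.5, 0],
  [0, 0, 1.5, 0],
  [0, 0, 1.5, 0],
  [0, 0, 1.5, 0],
])

```text
t: 4.45
position: [0.5688, 0.122, 0.0533]
eef_rot: [-180.0, 0.0, 87.0]
force: [-5.3, -2.4, 8.9]
opening: 0.151
```

Call:
jog_arm([
  [0, 0, 0.1, 0],
  [0, 0, 0.2, 0],
  [0, 0, 0.3, 0],
  [0, 0, 0.3, 0],
  [0, 0, 0.3, 0],
  [0, 0, 0.3, 0],
])

```text
t: 4.95
position: [0.5689, 0.122, 0.0531]
eef_rot: [-179.9, 0.1, 87.1]
force: [-15.3, -3.5, 28.6]
opening: 0.154
```

Call:
jog_arm([
  [0, 0, -0.15, 0],
  [0, 0, -0.25, 2],
  [0, 0, -0.25, 6],
  [0, 0, -0.25, 10],
  [0, 0, -0.25, 14],
  [0, 0, -0.25, 18],
  [0, 0, -0.25, 22],
  [0, 0, -0.25, 26],
  [0, 0, -0.25, 30],
  [0, 0, -0.25, 30],
])

```text
t: 5.78
position: [0.5691, 0.1227, 0.0533]
eef_rot: [-180.0, -0.0, 56.9]
force: [-5.3, 0.8, 11.8]
opening: 0.157
```

Call:
jog_arm([
  [0, 0, 0, 4],
  [0, 0, 0, 9],
  [0, 0, 0, 14],
  [0, 0, 0, 19],
  [0, 0, 0, 24],
  [0, 0, 0, 29],
  [0, 0, 0, 34],
  [0, 0, 0, 39],
  [0, 0, 0, 44],
  [0, 0, 0, 49],
  [0, 0, 0, 54],
  [0, 0, 0, 59],
  [0, 0, 0, 63],
  [0, 0, 0, 65],
  [0, 0, 0, 65],
])

```text
t: 7.03
position: [0.5706, 0.1233, 0.0534]
eef_rot: [-179.8, -0.2, -8.1]
force: [1.0, 4.3, 6.0]
opening: 0.155
```

```bash
python3 - <<'E'
from meas import *
delta([.570,.123,.053],0)
print(np.round(bot.get_obs()["q"],1),np.round(bot.get_obs()["ft_torque"],2))
w=bot.capture("wrist"); crop(w,160,0,480,400,1.5,"w3.png")
E
```

```text
t 7.03 pos [0.5706 0.1233 0.0534] yaw -8.06 q6 9.0 F [1.  4.3 6. ] open 0.155
delta cm [-0.05  0.04  0.04] turn -8.06
[  1.   18.1 104.9   0.2  56.8   9. ] [ 0.67 -0.05 -0.02]
```

View pics/w3.png

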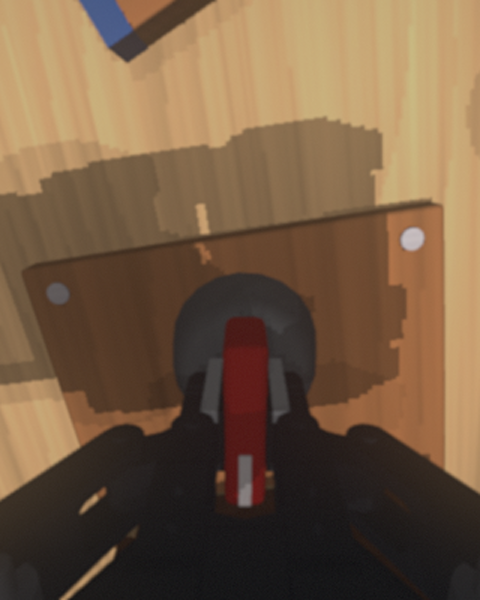

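The bar is turning with the hand, now about 95° from where I gripped it. I'll continue to the stop.

Call:
jog_arm([
  [0, 0, 0, 4],
  [0, 0, 0, 9],
  [0, 0, 0, 14],
  [0, 0, 0, 19],
  [0, 0, 0, 24],
  [0, 0, 0, 29],
  [0, 0, 0, 34],
  [0, 0, 0, 39],
  [0, 0, 0, 44],
  [0, 0, 0, 49],
  [0, 0, 0, 53],
  [0, 0, 0, 56],
  [0, 0, 0, 58],
  [0, 0, 0, 59],
  [0, 0, 0, 60],
  [0, 0, 0, 61],
  [0, 0, 0, 61],
  [0, 0, 0, 61],
])

```text
t: 8.58
position: [0.5718, 0.1224, 0.0535]
eef_rot: [-179.6, -0.1, -69.0]
force: [4.3, 1.6, 1.6]
opening: 0.153
```

```bash
python3 - <<'E'
from meas import *
delta([.570,.123,.053],0)
print(np.round(bot.get_obs()["q"],1),np.round(bot.get_obs()["ft_torque"],2))
E
```

```text
t 8.58 pos [0.5718 0.1224 0.0535] yaw -69.0 q6 69.9 F [4.3 1.6 1.6] open 0.153
delta cm [-0.12  0.14  0.05] turn -69.0
[1.000e+00 1.810e+01 1.048e+02 1.000e-01 5.660e+01 6.990e+01] [ 0.16 -0.74  0.04]
```

Call:
jog_arm([
  [0, 0, 0, 0],
  [0, 0, 0, 0],
  [0, 0, 0, 0],
  [0, 0, 0, 0],
  [0, 0, 0, 0],
  [0, 0, -1, 0],
  [0, 0, -3, 0],
  [0, 0, -6, 0],
  [0, 0, -9, 0],
  [0, 0, -12, 0],
  [0, 0, -15, 0],
  [0, 0, -18, 0],
  [0, 0, -21, 0],
  [0, 0, -23, 0],
  [0, 0, -24, 0],
  [0, 0, -24, 0],
  [0, 0, -24, 0],
], hand=1)

```text
t: 10.0
position: [0.5684, 0.1221, 0.2913]
eef_rot: [180.0, 0.0, -69.0]
force: [0.1, 0.3, -1.0]
opening: 0.999
```

```bash
python3 - <<'E'
from meas import *
T=bot.camera_info("top");S=bot.camera_info("scene")
print(plane(T,[(504.8,231.7)],.116),plane(S,[(197,141.2)],.116))
print(cross(T,(504.8,231.7),S,(197,141.2)),cross(T,(523,227),S,(190.3,123)))
delta([.53,-.30,.30],-69)
t=bot.capture("top");cv2.imwrite("pics/top1.png",t);s=bot.capture("scene")
w=bot.capture("wrist"); cv2.imwrite("pics/w4.png",w)
crop(t,150,140,350,300,4,"t1.png");crop(s,300,140,440,260,5,"s1.png")
E
```

```text
[[ 0.51237276 -0.39530285  0.116     ]] [[ 0.51714023 -0.3924866   0.116     ]]
(array([ 0.51282375, -0.39761582,  0.10987424]), np.float64(0.0013380804370254078)) (array([ 0.51322985, -0.39660504,  0.20466934]), np.float64(0.00268707137387005))
t 10.0 pos [0.5684 0.1221 0.2913] yaw -68.99 q6 69.9 F [ 0.1  0.3 -1. ] open 0.999
delta cm [38.02 18.72 -0.86] turn 0.01
```

View pics/w4.png

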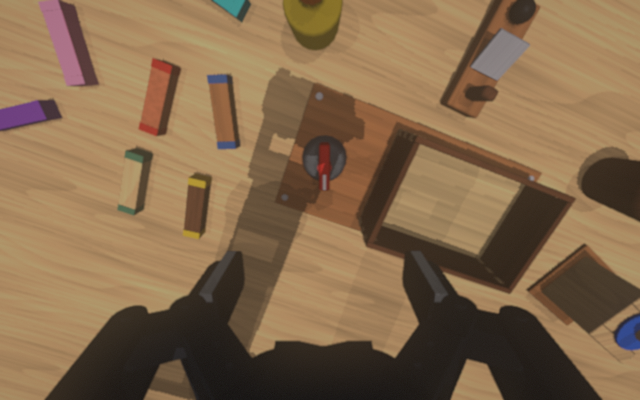

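View pics/s1.png

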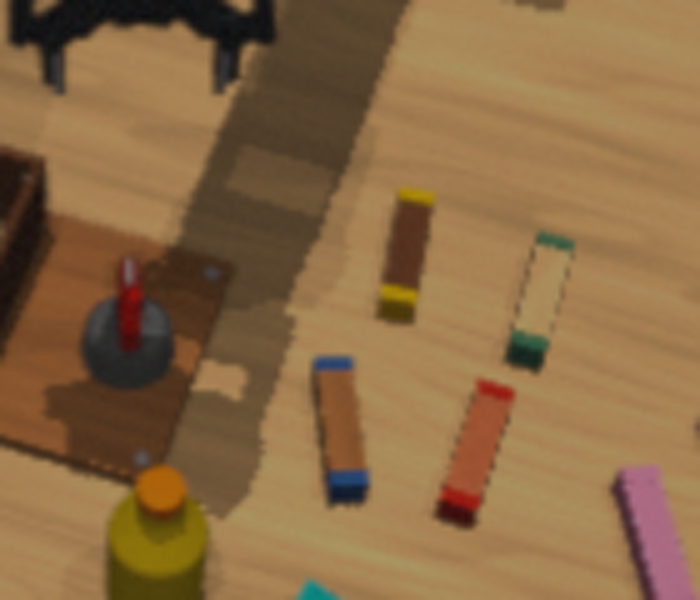

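```bash
python3 - <<'E'
from meas import *
T=bot.camera_info("top");S=bot.camera_info("scene")
# mallet head bottom rough
print(plane(T,[(460,174)],.06),plane(S,[(197,200)],.05))
delta([.513,-.397,.30],-69)
E
```

```text
[[ 0.69378467 -0.31208405  0.06      ]] [[ 0.70923587 -0.29965577  0.05      ]]
t 10.15 pos [0.5677 0.122  0.2894] yaw -68.99 q6 69.9 F [-0.3 -0.3 -0.9] open 1.002
delta cm [46.49 23.72 -1.04] turn 0.01
```

Call:
jog_arm([
  [1, 0.5, -0.3, 0],
  [3.5, 1.8, -1, 0],
  [7, 3.6, -1, 0],
  [10.6, 5.4, -1, 0],
  [14.2, 7.2, -1, 0],
  [17.8, 9.1, -1, 0],
  [21.4, 10.9, -1, 0],
  [25, 12.8, -1, 0],
  [28.6, 14.6, -1, 0],
  [32.2, 16.4, -1, 0],
  [35.8, 18.3, -1, 0],
  [39.4, 20.1, -1, 0],
  [42.6, 21.7, -1, 0],
  [45, 23, -1, 0],
  [46.5, 23.7, -1, 0],
  [46.5, 23.7, -1, 0],
  [46.5, 23.7, -1, 0],
  [46.5, 23.7, -1, 0],
])

```text
t: 11.65
position: [0.5144, -0.3959, 0.3015]
eef_rot: [180.0, 0.1, -68.9]
force: [0.7, -0.2, 0.3]
opening: 0.999
```

```bash
python3 - <<'E'
from meas import *
delta([.513,-.397,.30],-69)
W=bot.camera_info("wrist"); w=bot.capture("wrist"); cv2.imwrite("pics/w5.png",w)
np.save("w5.npy",W,allow_pickle=True)
crop(w,220,90,420,240,4,"w5c.png")
E
```

```text
t 11.65 pos [ 0.5144 -0.3959  0.3015] yaw -68.93 q6 21.3 F [ 0.7 -0.2  0.3] open 0.999
delta cm [0.06 0.17 0.15] turn 0.07
```

View pics/w5.png

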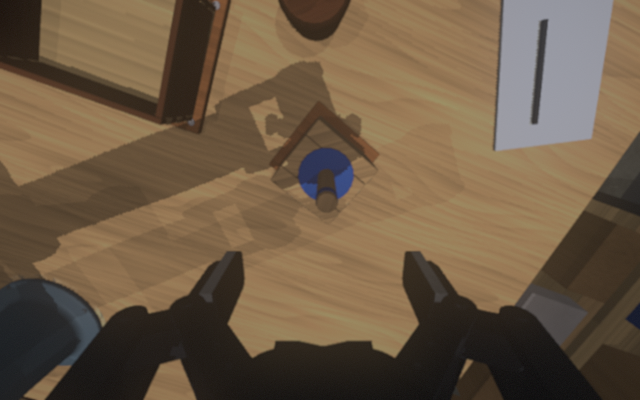

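View pics/w5c.png

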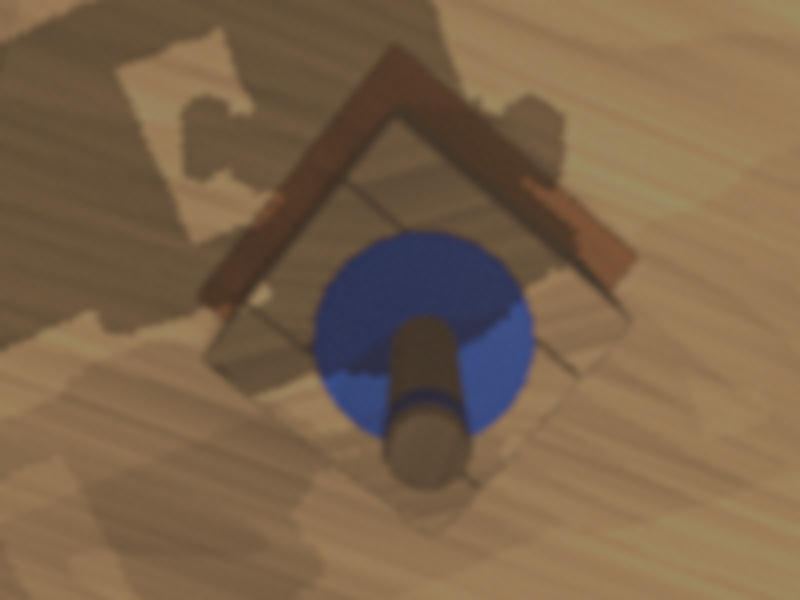

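```bash
python3 - <<'E'
from meas import *
W=np.load("w5.npy",allow_pickle=True).item()
f=lambda a,z: plane(W,[(220+x/4,90+y/4) for x,y in a],z)
print(f([(428,447)],.213).round(4),f([(425,341)],.116).round(4))
r=f([(400,112),(205,360),(430,535),(628,320)],.110);print(r.round(4),r.mean(0).round(4),np.linalg.norm(np.diff(r,axis=0),axis=1),np.degrees(np.arctan2(*(r[0]-r[1])[:2][::-1])))
delta([.512,-.3955,.169],-69)
E
```

```text
[[ 0.5162 -0.3991  0.213 ]] [[ 0.5155 -0.3996  0.116 ]]
[[ 0.5749 -0.3688  0.11  ]
 [ 0.4839 -0.3388  0.11  ]
 [ 0.4538 -0.4255  0.11  ]
 [ 0.5426 -0.4558  0.11  ]] [ 0.5138 -0.3972  0.11  ] [0.09583376 0.09170371 0.09382373] -18.20987746893548
t 11.7 pos [ 0.5146 -0.3956  0.3017] yaw -68.9 q6 21.3 F [ 1.1  0.3 -0.2] open 0.998
delta cm [-0.09  0.24 13.27] turn 0.1
```

Call:
jog_arm([
  [0.2, 0, 1, 0],
  [0.35, 0, 3.5, 0],
  [0.35, 0, 6.5, 0],
  [0.35, 0, 9.5, 0],
  [0.35, 0, 11.8, 0],
  [0.35, 0, 12.9, 0],
  [0.35, 0, 13.2, 0],
  [0.35, 0, 13.2, 0],
  [0.35, 0, 13.2, 0],
])

```text
t: 12.45
position: [0.5164, -0.4007, 0.1716]
eef_rot: [-179.9, -0.2, -69.0]
force: [-0.8, -1.2, 0.4]
opening: 0.999
```

```bash
python3 - <<'E'
from meas import *
delta([.516,-.399,.169],-69)
w=bot.capture("wrist"); crop(w,160,100,480,400,1.5,"w6.png")
E
```

```text
t 12.45 pos [ 0.5164 -0.4007  0.1716] yaw -68.96 q6 21.2 F [-0.8 -1.2  0.4] open 0.999
delta cm [-0.18 -0.03  0.26] turn 0.04
```

View pics/w6.png

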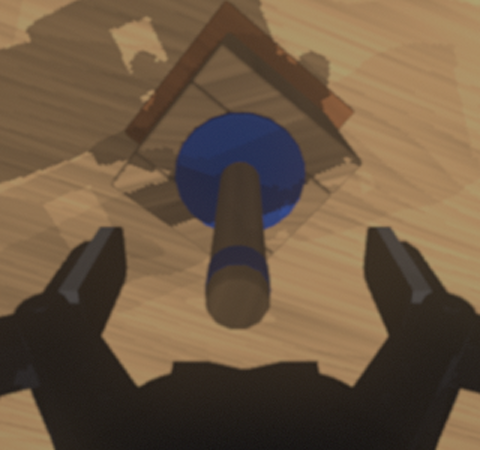

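Call:
jog_arm([
  [-0.1, 0, 0.1, 0],
  [-0.1, 0, 0.1, 0],
  [-0.1, 0, 0.1, 0],
  [-0.1, 0, 0.1, 0],
  [-0.1, 0, 0.1, 0],
  [-0.1, 0, 0.1, 0],
  [-0.1, 0, 0.1, 0],
  [-0.1, 0, 0.1, 0],
  [-0.1, 0, 0.1, 0],
  [-0.1, 0, 0.1, 0],
  [-0.1, 0, 0.1, 0],
  [-0.1, 0, 0.1, 0],
], hand=-1)

```text
t: 13.5
position: [0.5151, -0.3993, 0.169]
eef_rot: [-180.0, 0.0, -69.0]
force: [-0.7, 1.0, 2.7]
opening: 0.22
```

Call:
jog_arm([
  [0, 0, -0.5, 0],
  [0, 0, -1.5, 0],
  [0, 0, -3, 0],
  [0, 0, -5, 0],
  [0, 0, -7, 0],
  [0, 0, -9, 0],
  [0, 0, -11, 0],
  [0, 0, -12.5, 0],
  [0, 0, -13.5, 0],
  [0, 0, -14, 0],
  [0, 0, -14, 0],
  [0, 0, -14, 0],
  [0, 0, -14, 0],
])

```text
t: 14.58
position: [0.5147, -0.3989, 0.3072]
eef_rot: [179.9, 0.1, -69.0]
force: [0.3, -0.1, -1.1]
opening: 0.22
```

```bash
python3 - <<'E'
from meas import *
delta([.574,-.077,.30],-69)
w=bot.capture("wrist"); crop(w,160,0,480,400,1.5,"w7.png")
s=bot.capture("scene"); crop(s,150,50,350,220,4,"s7.png")
t=bot.capture("top"); crop(t,340,140,540,290,4,"t7.png")
E
```

```text
t 14.58 pos [ 0.5147 -0.3989  0.3072] yaw -68.99 q6 21.3 F [ 0.3 -0.1 -1.1] open 0.22
delta cm [-27.93 -17.08   0.77] turn 0.01
```

View pics/w7.png

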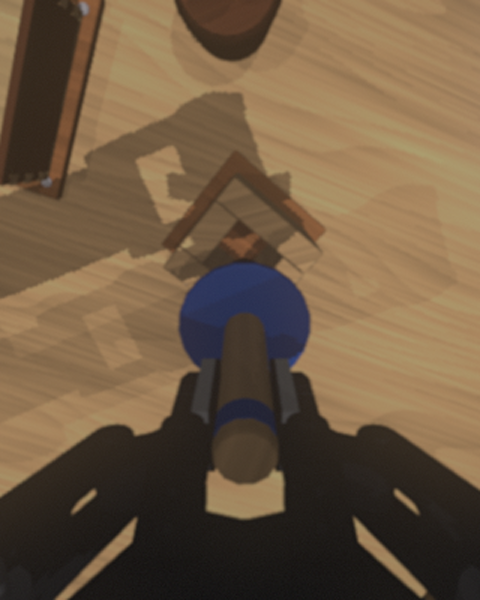

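View pics/s7.png

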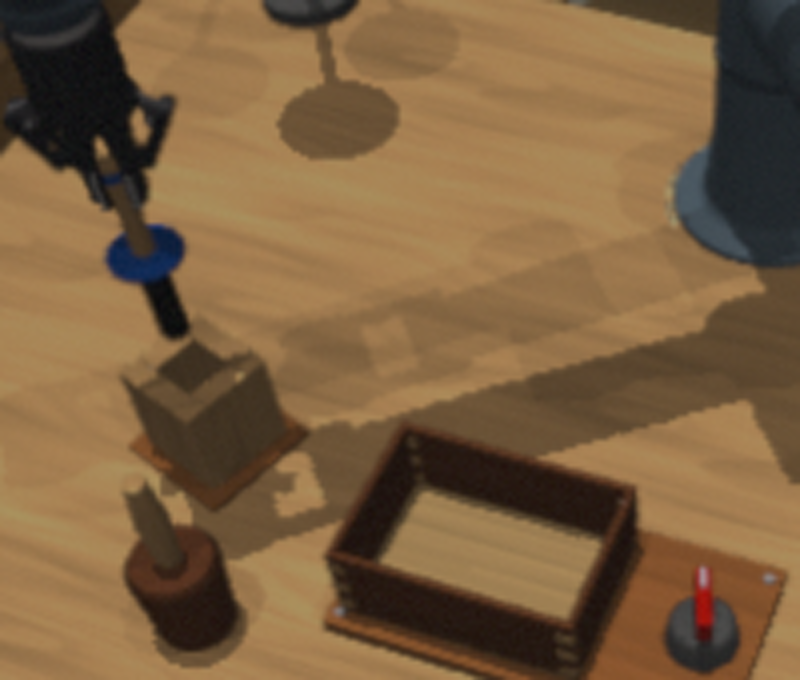

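Call:
jog_arm([
  [-0.6, -0.4, 0, 0],
  [-2, -1.2, 0, 0],
  [-4.4, -2.7, 0, 0],
  [-7, -4.3, 0, 0],
  [-9.6, -5.9, 0, 0],
  [-12.2, -7.5, 0, 0],
  [-14.8, -9, 0, 0],
  [-17.4, -10.6, 0, 0],
  [-20, -12.2, 0, 0],
  [-22.6, -13.8, 0, 0],
  [-25, -15.3, 0, 0],
  [-26.8, -16.4, 0, 0],
  [-27.7, -17, 0, 0],
  [-27.9, -17.1, 0, 0],
  [-27.9, -17.1, 0, 0],
  [-27.9, -17.1, 0, 0],
])

```text
t: 16.07
position: [0.5746, -0.0782, 0.3088]
eef_rot: [180.0, -0.0, -69.0]
force: [0.8, -0.6, -1.3]
opening: 0.22
```

```bash
python3 - <<'E'
from meas import *
delta([.574,-.077,.184],-69)
E
```

```text
t 16.07 pos [ 0.5746 -0.0782  0.3088] yaw -69.02 q6 50.1 F [ 0.8 -0.6 -1.3] open 0.22
delta cm [-1.300e-01  1.000e-02  1.248e+01] turn -0.02
```

Call:
jog_arm([
  [0, 0, 1, 0],
  [0, 0, 3, 0],
  [0, 0, 6, 0],
  [0, 0, 9, 0],
  [0, 0, 11.5, 0],
  [0, 0, 12.5, 0],
  [0, 0, 12.7, 0],
  [0, 0, 12.7, 0],
  [0, 0, 12.7, 0],
  [0, 0, 12.7, 0],
])

```text
t: 16.9
position: [0.576, -0.0782, 0.1841]
eef_rot: [-179.8, -0.1, -69.0]
force: [-0.0, -0.4, -1.6]
opening: 0.22
```

Call:
jog_arm([
  [0, 0, -1, 0],
  [0, 0, -3, 0],
  [0, 0, -5.5, 0],
  [0, 0, -7.2, 0],
  [0.5, 0, -7.6, 0],
  [1.5, 0, -7.6, 0],
  [2.5, 0, -7.6, 0],
  [3, 0, -7.6, 0],
  [3, 0, -7.6, 0],
  [3, 0, -7.6, 0],
])

```text
t: 17.73
position: [0.585, -0.1059, 0.2562]
eef_rot: [179.9, 0.1, -69.0]
force: [0.1, 0.3, -1.6]
opening: 0.218
```

Call:
jog_arm([
  [0, 0, 1, 0],
  [0, 0, 3, 0],
  [0, 0, 5.5, 0],
  [0, 0, 7.2, 0],
  [0, 0, 7.6, 0],
  [0, 0, 7.6, 0],
  [0, 0, 7.6, 0],
  [0, 0, 7.6, 0],
])

```text
t: 18.4
position: [0.5864, -0.1058, 0.1834]
eef_rot: [-179.9, -0.1, -69.0]
force: [0.8, -0.2, -1.6]
opening: 0.218
```

```bash
python3 - <<'E'
from meas import *
delta([.574,-.077,.184],-69)
s=bot.capture("scene"); crop(s,170,80,370,250,4,"s8.png")
E
```

```text
t 18.4 pos [ 0.5864 -0.1058  0.1834] yaw -68.97 q6 47.9 F [ 0.8 -0.2 -1.6] open 0.218
delta cm [-3.13  0.12 -0.07] turn 0.03
```

View pics/s8.png

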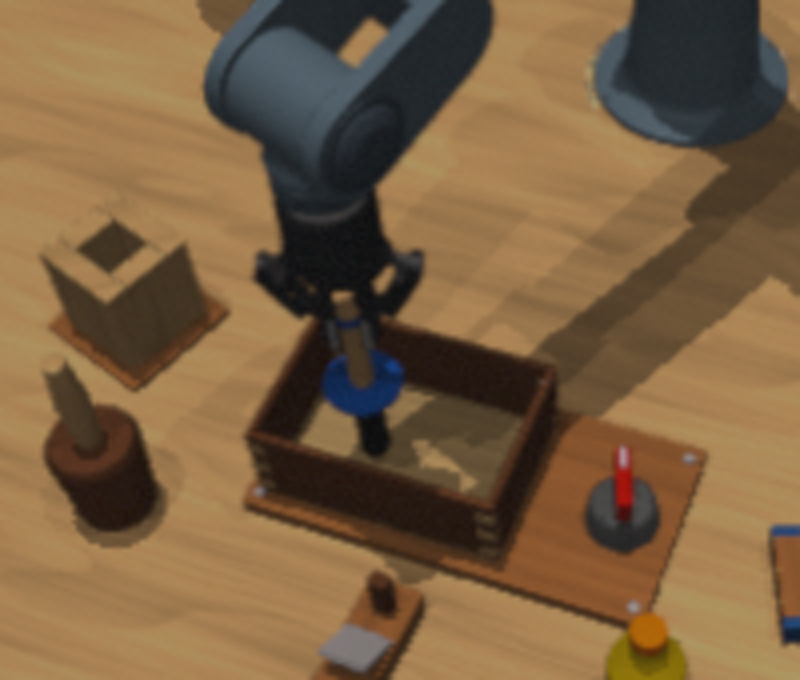

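Call:
jog_arm([
  [0, 0, 0.3, 0],
  [0, 0, 0.4, 0],
  [0, 0, 0.4, 0],
  [0, 0, 0.4, 0],
  [0, 0, -1, 0],
  [0, 0, -3, 0],
  [0, 0, -5.5, 0],
  [0, 0, -7.2, 0],
  [-0.5, 0, -7.6, 0],
  [-2, 0, -7.6, 0],
  [-4, 0, -7.6, 0],
  [-5.5, 0, -7.6, 0],
  [-6, 0, -7.6, 0],
  [-6, 0, -7.6, 0],
  [-6, 0, -7.6, 0],
])

```text
t: 19.7
position: [0.5637, -0.0492, 0.2571]
eef_rot: [180.0, 0.0, -68.9]
force: [-0.0, 0.6, -0.6]
opening: 0.219
```

Call:
jog_arm([
  [0, 0, 1, 0],
  [0, 0, 3, 0],
  [0, 0, 5.5, 0],
  [0, 0, 7.4, 0],
  [0, 0, 7.9, 0],
  [0, 0, 8, 0],
  [0, 0, 8, 0],
  [0, 0, 8, 0],
  [0, 0, 8, 0],
])

```text
t: 20.45
position: [0.5646, -0.0499, 0.1787]
eef_rot: [-179.9, -0.1, -69.0]
force: [0.5, -0.1, -1.2]
opening: 0.219
```

Call:
jog_arm([
  [0, 0, -1, 0],
  [0, 0, -3, 0],
  [0, 0, -5.5, 0],
  [0, 0, -7.5, 0],
  [1, 0, -8, 0],
  [2, 0, -8, 0],
  [2, 0, -8, 0],
  [2, 0, -8, 0],
  [2, 0, -8, 0],
  [2, 0, -6, 0],
  [2, 0, -3, 0],
  [2, 0, -1, 0],
  [2, 0, 0, 0],
  [2, 0, 0, 0],
  [2, 0, 0, 0],
  [2, 0, 0, 0],
  [2, 0, 0, 0],
])

```text
t: 21.87
position: [0.5713, -0.0682, 0.1782]
eef_rot: [-180.0, -0.0, -69.0]
force: [0.1, 0.0, -0.7]
opening: 0.22
```

Call:
jog_arm([
  [0, 0, -1, 0],
  [0, 0, -3, 0],
  [0, 0, -6, 0],
  [0, 0, -9, 0],
  [0, 0, -11.5, 0],
  [0, 0, -12.7, 0],
  [0, 0, -13, 0],
  [0, 0, -13, 0],
  [0, 0, -13, 0],
])

```text
t: 22.62
position: [0.5704, -0.068, 0.306]
eef_rot: [179.9, 0.1, -69.0]
force: [-0.0, -0.1, -1.9]
opening: 0.217
```

```bash
python3 - <<'E'
from meas import *
delta([.514,-.397,.308],-69)
s=bot.capture("scene"); crop(s,170,50,370,220,4,"s9.png")
w=bot.capture("wrist"); crop(w,160,0,480,400,1.5,"w9.png")
E
```

```text
t 22.62 pos [ 0.5704 -0.068   0.306 ] yaw -68.99 q6 50.9 F [-0.  -0.1 -1.9] open 0.217
delta cm [28.69 17.06 -0.21] turn 0.01
```

View pics/s9.png

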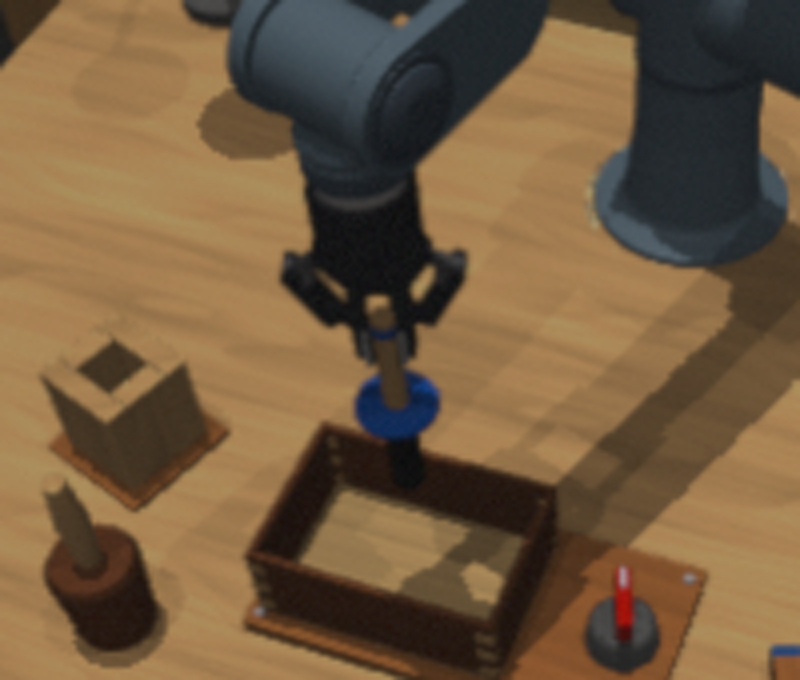

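View pics/w9.png

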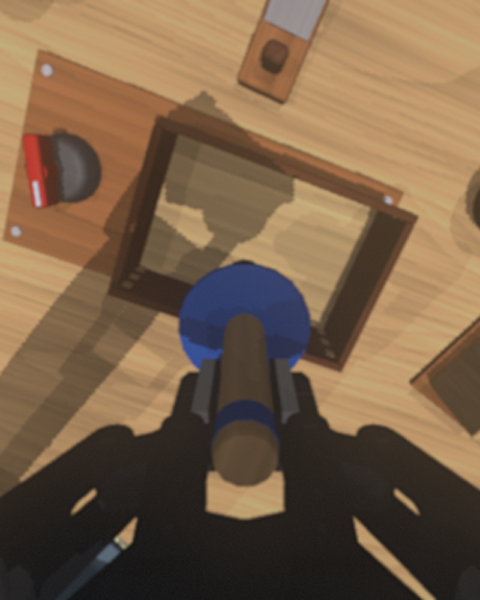

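Call:
jog_arm([
  [0.6, 0.4, 0, 0],
  [2, 1.2, 0, 0],
  [4.6, 2.7, -0.2, 0],
  [7.3, 4.3, -0.2, 0],
  [10, 5.9, -0.2, 0],
  [12.7, 7.5, -0.2, 0],
  [15.4, 9.1, -0.2, 0],
  [18.1, 10.7, -0.2, 0],
  [20.8, 12.3, -0.2, 0],
  [23.5, 13.9, -0.2, 0],
  [25.9, 15.3, -0.2, 0],
  [27.7, 16.4, -0.2, 0],
  [28.5, 16.9, -0.2, 0],
  [28.7, 17.1, -0.2, 0],
  [28.7, 17.1, -0.2, 0],
  [28.7, 17.1, -0.2, 0],
  [28.7, 17.1, -0.2, 0],
])

```text
t: 24.13
position: [0.5148, -0.3962, 0.3098]
eef_rot: [-180.0, 0.0, -68.9]
force: [-0.1, -0.9, -1.9]
opening: 0.222
```

```bash
python3 - <<'E'
from meas import *
delta([.514,-.398,.169],-69)
s=bot.capture("scene"); crop(s,150,50,350,220,4,"s10.png")
W=bot.camera_info("wrist");w=bot.capture("wrist"); crop(w,220,80,420,330,2.4,"w10.png")
np.save("w10.npy",W,allow_pickle=True)
E
```

```text
t 24.13 pos [ 0.5148 -0.3962  0.3098] yaw -68.9 q6 21.3 F [-0.1 -0.9 -1.9] open 0.222
delta cm [ 0.14  0.14 14.08] turn 0.1
```

View pics/s10.png

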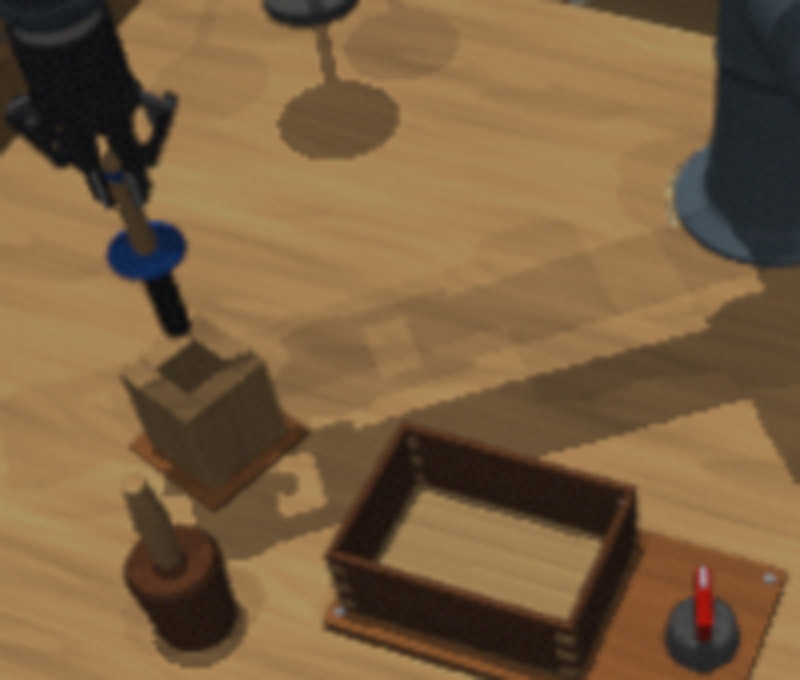

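View pics/w10.png

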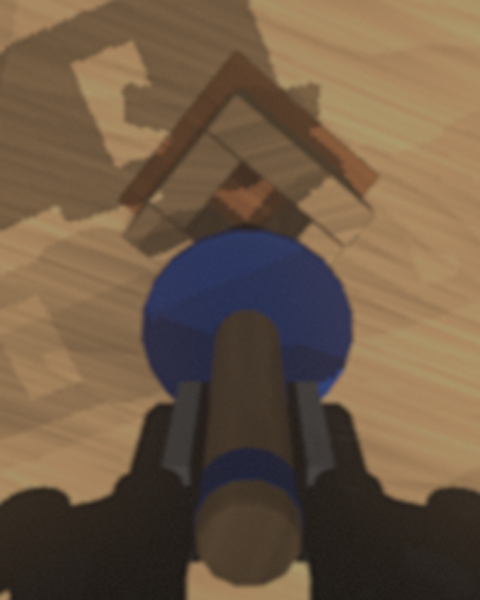

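Call:
jog_arm([
  [0.1, 0.1, 0.8, 0],
  [0.1, 0.1, 2, 0],
  [0.1, 0.1, 3.5, 0],
  [0.1, 0.1, 5, 0],
  [0.1, 0.1, 6.5, 0],
  [0.1, 0.1, 8, 0],
  [0.1, 0.1, 9, 0],
  [0.1, 0.1, 9, 0],
])

```text
t: 24.9
position: [0.5125, -0.3972, 0.2155]
eef_rot: [179.9, 0.4, -69.0]
force: [0.3, -0.4, -1.9]
opening: 0.216
```

Call:
jog_arm([
  [0, 0, 1, 0],
  [0, 0, 2.5, 0],
  [0, 0, 3.8, 0],
  [0, 0, 4.5, 0],
  [0, 0, 4.9, 0],
  [0, 0, 4.9, 0],
  [0, 0, 4.9, 0],
])

```text
t: 25.48
position: [0.514, -0.399, 0.1711]
eef_rot: [-180.0, -0.0, -69.0]
force: [-1.2, 0.2, -0.5]
opening: 0.219
```

Seated, with almost no force. I'll release and rise.

Call:
jog_arm([
  [0, 0, 0.1, 0],
  [0, 0, 0.1, 0],
  [0, 0, 0.1, 0],
  [0, 0, 0.1, 0],
  [0, 0, 0.1, 0],
  [0, 0, 0.1, 0],
  [0, 0, -1, 0],
  [0, 0, -3, 0],
  [0, 0, -6, 0],
  [0, 0, -9, 0],
  [0, 0, -12, 0],
  [0, 0, -14, 0],
  [0, 0, -15, 0],
  [0, 0, -15, 0],
  [0, 0, -15, 0],
], hand=1)

```text
t: 26.73
position: [0.5137, -0.3987, 0.3205]
eef_rot: [180.0, 0.0, -69.0]
force: [0.1, -0.7, -1.0]
opening: 1.003
```

```bash
python3 - <<'E'
from meas import *
delta([.514,-.398,.30],-69)
s=bot.capture("scene"); cv2.imwrite("pics/scene2.png",s); crop(s,150,50,350,220,4,"s11.png")
t=bot.capture("top"); cv2.imwrite("pics/top2.png",t); crop(t,150,140,350,300,4,"t11.png")
W=bot.camera_info("wrist");w=bot.capture("wrist"); crop(w,220,80,420,330,2.4,"w11.png");np.save("w11.npy",W,allow_pickle=True)
E
```

```text
t 26.73 pos [ 0.5137 -0.3987  0.3205] yaw -68.99 q6 21.2 F [ 0.1 -0.7 -1. ] open 1.003
delta cm [-0.05 -0.05  2.05] turn 0.01
```

View pics/w11.png

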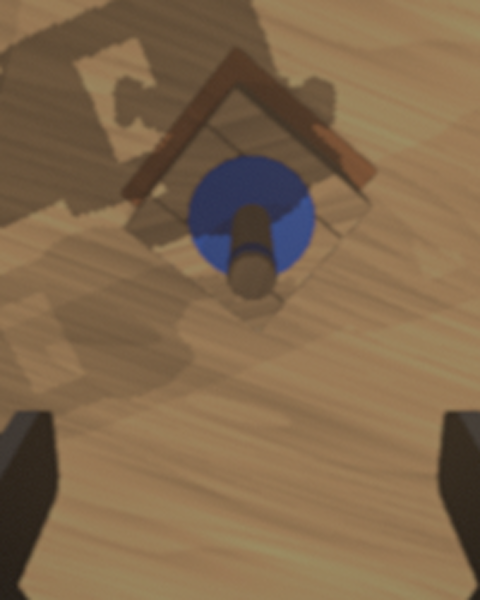

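View pics/t11.png

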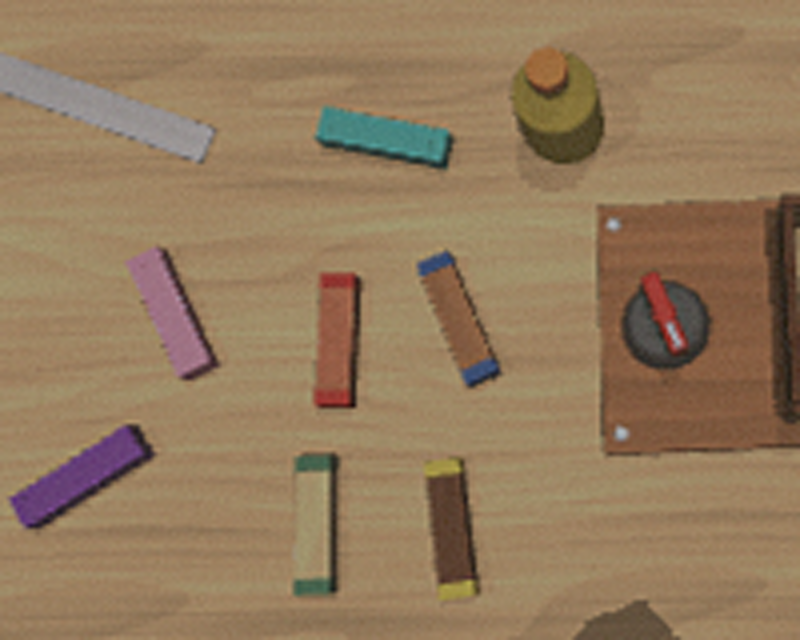

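View pics/s11.png

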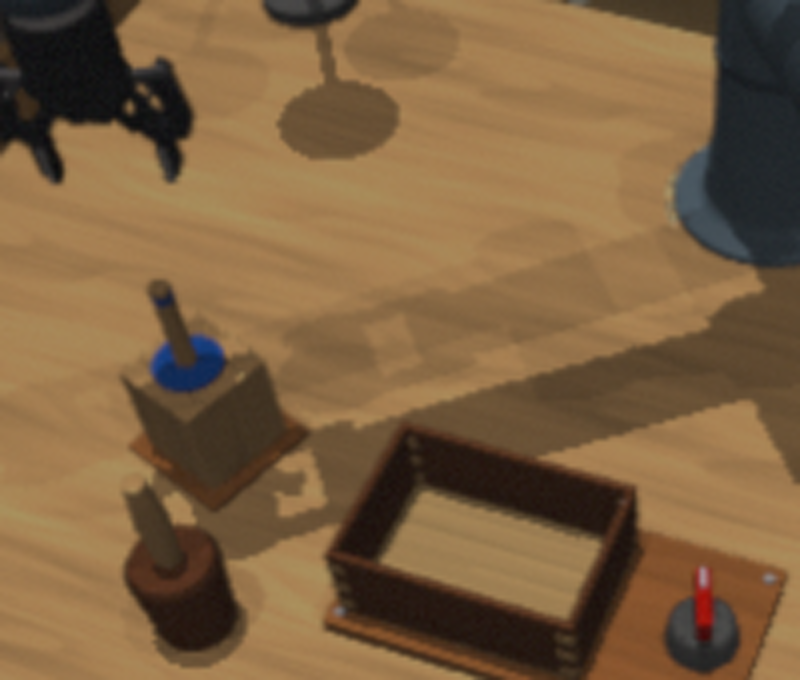

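```bash
python3 - <<'E'
from meas import *
T=bot.camera_info("top")
E={'d':[(338,274),(334,404)],'b':[(434,262),(481,375)],'c':[(317,455),(314,592)],'a':[(443,461),(458,595)]}
for k,e in E.items():
    p=plane(T,[(150+x/4,140+y/4) for x,y in e],.026);d=p[0]-p[1];print(k,p.mean(0).round(4),np.hypot(*d[:2]).round(4),np.degrees(np.arctan2(d[1],d[0])).round(1))
delta([.50,.24,.30],-90)
E
```

```text
d [0.5661 0.3672 0.026 ] 0.0984 -0.7
b [0.5789 0.2759 0.026 ] 0.094 22.3
c [0.4301 0.3797 0.026 ] 0.0988 -0.1
a [0.4242 0.2806 0.026 ] 0.0973 6.7
t 26.88 pos [ 0.5132 -0.3981  0.3182] yaw -68.99 q6 21.2 F [-0.2  0.8  0.8] open 1.0
delta cm [-60.04 -21.65   2.02] turn 21.01
```

Call:
jog_arm([
  [-1, -0.4, 0, 0],
  [-3.5, -1.3, 0, 1],
  [-7, -2.5, 0.5, 3],
  [-10.6, -3.9, 1, 5],
  [-14.4, -5.2, 1.5, 7],
  [-18.2, -6.6, 2, 9],
  [-22, -8, 2, 11],
  [-25.8, -9.4, 2, 13],
  [-29.6, -10.8, 2, 15],
  [-33.4, -12.1, 2, 17],
  [-37.2, -13.5, 2, 19],
  [-41, -14.9, 2, 21],
  [-44.8, -16.3, 2, 21],
  [-48.6, -17.7, 2, 21],
  [-52.4, -19, 2, 21],
  [-56.2, -20.4, 2, 21],
  [-60, -21.8, 2, 21],
  [-63.5, -23, 2, 21],
  [-66, -24, 2, 21],
  [-67.5, -24.5, 2, 21],
])

```text
t: 28.55
position: [0.4988, 0.3224, 0.2996]
eef_rot: [179.9, -0.0, -89.8]
force: [0.6, -0.5, -0.0]
opening: 1.0
```

Call:
jog_arm([
  [0, 0, 0, 0],
  [0, 0, 0, 0],
  [0, 0, 0, 0],
], hand=0.5)

```text
t: 28.8
position: [0.5, 0.3186, 0.3001]
eef_rot: [179.9, -0.0, -90.0]
force: [-0.0, -0.0, 0.7]
opening: 0.752
```

```bash
python3 - <<'E'
from meas import *
delta([.43,.28,.15],-90)
W=bot.camera_info("wrist"); w=bot.capture("wrist"); cv2.imwrite("pics/w12.png",w)
np.save("w12.npy",W,allow_pickle=True)
E
```

```text
t 28.8 pos [0.5    0.3186 0.3001] yaw -90.0 q6 111.6 F [-0.  -0.   0.7] open 0.752
delta cm [ 3.85  6.99 15.02] turn -0.0
```

View pics/w12.png

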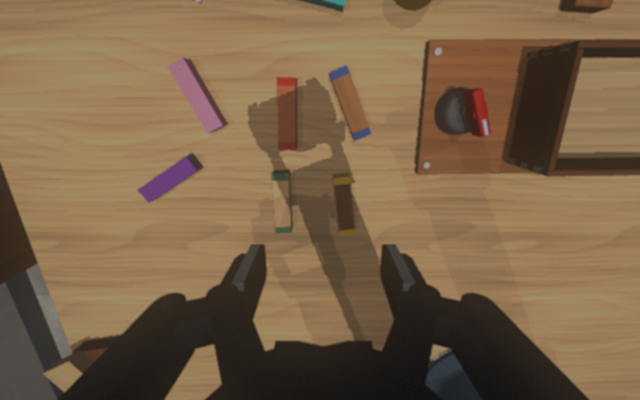

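The wrist view from above shows a (yellow ends) at (344,205), c (green) at (283,201), d (red) at (287,114) and b (blue) at (350,103). The plain pink (197,95) and purple (170,178) pieces are decoys. I'll enlarge the crop.

```bash
python3 - <<'E'
from meas import *
w=cv2.imread("pics/w12.png"); crop(w,260,55,390,245,4,"w12c.png")
E
```

```text
(no output)
```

View pics/w12c.png

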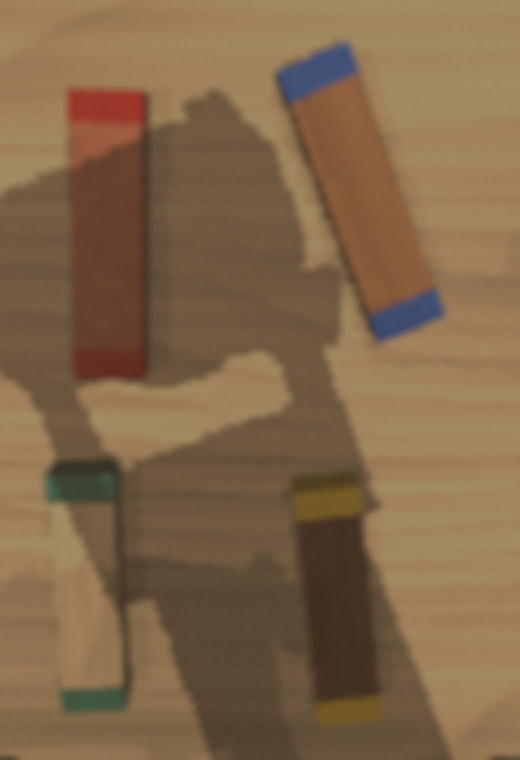

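```bash
python3 - <<'E'
from meas import *
W=np.load("w12.npy",allow_pickle=True).item()
E={'d':[(107,91),(110,378)],'b':[(314,58),(410,327)],'c':[(82,474),(95,709)],'a':[(328,488),(350,720)]}
for k,e in E.items():
    p=plane(W,[(260+x/4,55+y/4) for x,y in e],.026);d=p[0]-p[1];print(k,p.mean(0).round(4),np.hypot(*d[:2]).round(4),np.degrees(np.arctan2(d[1],d[0])).round(1))
delta([.425,.2785,.12],-83.5)
E
```

```text
d [0.5657 0.3701 0.026 ] 0.0991 -1.7
b [0.5803 0.279  0.026 ] 0.098 22.1
c [0.4296 0.3835 0.026 ] 0.0996 0.3
a [0.4243 0.2837 0.026 ] 0.0997 6.5
t 28.85 pos [0.5003 0.3183 0.3004] yaw -90.04 q6 111.6 F [0.  0.2 0.1] open 0.749
delta cm [ 3.98  7.51 18.05] turn -6.54
```

Call:
jog_arm([
  [0.5, 1, 1, -1],
  [1.2, 2.5, 3.5, -3],
  [2, 4.2, 6.5, -5],
  [2.8, 6, 10, -6.5],
  [3.3, 7.2, 13.5, -6.5],
  [3.5, 7.6, 17, -6.5],
  [3.5, 7.6, 20.5, -6.5],
  [3.5, 7.6, 23, -6.5],
  [3.5, 7.6, 25, -6.5],
  [3.5, 7.6, 25, -6.5],
  [3.5, 7.6, 25, -6.5],
])

```text
t: 29.77
position: [0.4241, 0.2832, 0.0503]
eef_rot: [179.9, -0.0, -83.6]
force: [0.5, -1.0, -0.5]
opening: 0.751
```

```bash
python3 - <<'E'
from meas import *
delta([.4243,.283,.004],-83.5)
W=bot.camera_info("wrist"); w=bot.capture("wrist"); crop(w,160,0,480,400,1.5,"w13.png")
E
```

```text
t 29.77 pos [0.4241 0.2832 0.0503] yaw -83.57 q6 104.5 F [ 0.5 -1.  -0.5] open 0.751
delta cm [ 0.02 -0.03  4.63] turn -0.07
```

View pics/w13.png

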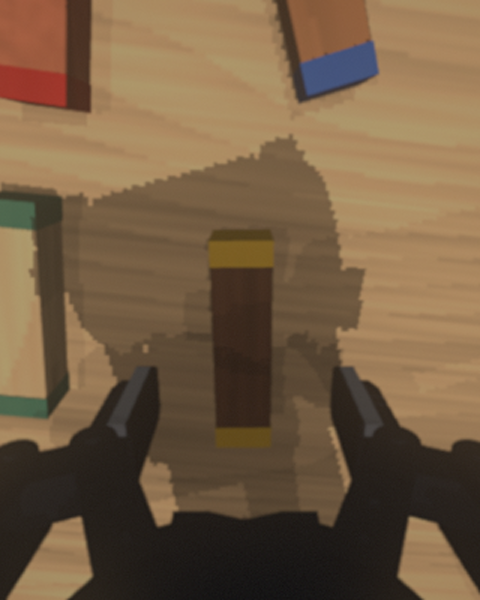

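Call:
jog_arm([
  [0, 0, 1, 0],
  [0, 0, 2.5, 0],
  [0, 0, 3.7, 0],
  [0, 0, 4.3, 0],
  [0, 0, 4.5, 0],
  [0, 0, 4.5, 0],
  [0, 0, 4.5, 0],
])

```text
t: 30.4
position: [0.4249, 0.2844, 0.0062]
eef_rot: [-180.0, 0.0, -83.5]
force: [0.1, -0.6, -0.4]
opening: 0.748
```

Call:
jog_arm([
  [0, 0, 0, 0],
  [0, 0, 0, 0],
  [0, 0, 0, 0],
  [0, 0, 0, 0],
  [0, 0, 0, 0],
  [0, 0, 0, 0],
  [0, 0, 0, 0],
  [0, 0, 0, 0],
], hand=-1)

```text
t: 31.07
position: [0.4252, 0.2845, 0.0065]
eef_rot: [-179.9, 0.0, -83.5]
force: [-0.3, 1.0, 5.0]
opening: 0.293
```

Call:
jog_arm([
  [0, 0, -1, 0],
  [0, 0, -3, 0],
  [0, 0, -6, 0],
  [0, 0, -9, 0],
  [0, 0, -12, 0],
  [0, 0, -15, 0],
  [0, 0, -17, 0],
  [0, 0, -18, 0],
  [0, 0, -18, 0],
])

```text
t: 31.82
position: [0.4257, 0.2847, 0.1884]
eef_rot: [-179.7, 0.1, -83.5]
force: [-0.0, -0.8, -0.1]
opening: 0.291
```

```bash
python3 - <<'E'
from meas import *
o=bot.get_obs()
# tub frame target
a=np.radians(1.1);R=np.array([[np.cos(a),-np.sin(a)],[np.sin(a),np.cos(a)]]);c=np.array([.574,-.077])
for q in([0,-.028],[0,.028],[.026,0],[-.026,0]): print(q,(c+R@q).round(4))
p=c+R@[0,-.028]
delta([p[0],p[1],.18],-88.9)
w=bot.capture("wrist"); crop(w,160,0,480,400,1.5,"w14.png")
E
```

```text
[0, -0.028] [ 0.5745 -0.105 ]
[0, 0.028] [ 0.5735 -0.049 ]
[0.026, 0] [ 0.6    -0.0765]
[-0.026, 0] [ 0.548  -0.0775]
t 31.82 pos [0.4257 0.2847 0.1884] yaw -83.49 q6 104.6 F [-0.  -0.8 -0.1] open 0.291
delta cm [ 40.4  -10.36   0.84] turn 5.41
```

View pics/w14.png

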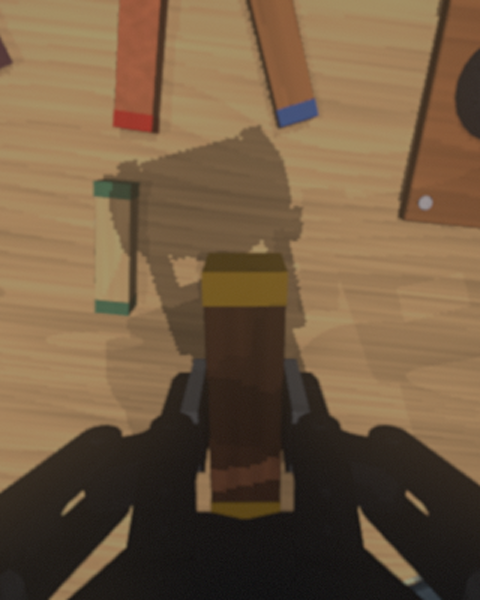

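Call:
jog_arm([
  [0.8, -0.2, 0, 0.5],
  [2.8, -0.7, 0, 1.5],
  [6, -1.5, 0, 3],
  [9.5, -2.4, 0, 4],
  [13, -3.3, 0, 5],
  [16.5, -4.2, 0, 5.4],
  [20, -5.1, 0, 5.4],
  [23.5, -6, 0, 5.4],
  [27, -6.9, 0, 5.4],
  [30.5, -7.8, 0, 5.4],
  [34, -8.7, 0, 5.4],
  [37, -9.5, 0, 5.4],
  [39.2, -10.1, 0, 5.4],
  [40.2, -10.4, 0, 5.4],
  [40.4, -10.4, 0, 5.4],
  [40.4, -10.4, 0, 5.4],
  [40.4, -10.4, 0, 5.4],
  [40.4, -10.4, 0, 5.4],
])

```text
t: 33.37
position: [0.5731, -0.104, 0.1853]
eef_rot: [179.9, 0.0, -88.8]
force: [-0.2, -0.1, 0.1]
opening: 0.293
```

```bash
python3 - <<'E'
from meas import *
delta([.5745,-.105,.032],-88.9)
w=bot.capture("wrist"); crop(w,120,0,520,400,1.5,"w15.png")
E
```

```text
t 33.37 pos [ 0.5731 -0.104   0.1853] yaw -88.81 q6 67.4 F [-0.2 -0.1  0.1] open 0.293
delta cm [ 0.11 -0.16 15.33] turn 0.09
```

View pics/w15.png

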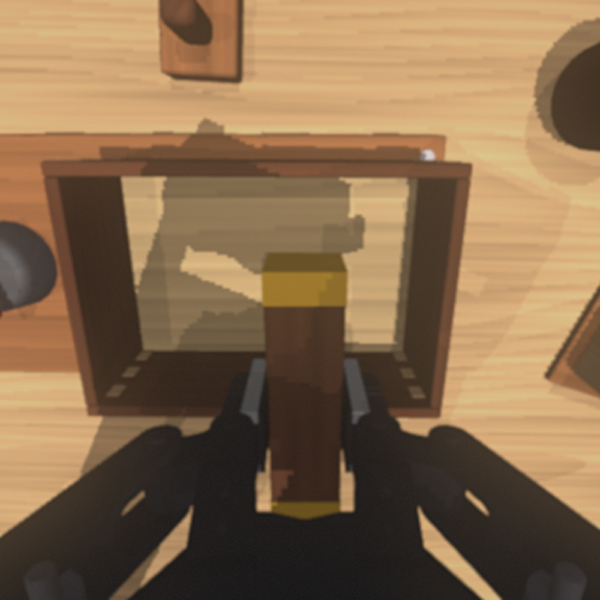

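Call:
jog_arm([
  [0.1, -0.1, 1, 0],
  [0.1, -0.15, 3, 0],
  [0.1, -0.15, 6, 0],
  [0.1, -0.15, 8.5, 0],
  [0.1, -0.15, 10.5, 0],
  [0.1, -0.15, 11.5, 0],
  [0.1, -0.15, 12, 0],
  [0.1, -0.15, 12, 0],
  [0.1, -0.15, 12, 0],
])

```text
t: 34.17
position: [0.5759, -0.1065, 0.0667]
eef_rot: [-179.9, -0.0, -88.9]
force: [0.6, 0.2, -0.1]
opening: 0.291
```

```bash
python3 - <<'E'
from meas import *
delta([.5745,-.105,.032],-88.9)
s=bot.capture("scene"); crop(s,200,110,350,240,5,"s16.png")
w=bot.capture("wrist"); crop(w,120,0,520,400,1.5,"w16.png")
E
```

```text
t 34.17 pos [ 0.5759 -0.1065  0.0667] yaw -88.87 q6 67.3 F [ 0.6  0.2 -0.1] open 0.291
delta cm [-0.16  0.14  3.47] turn 0.03
```

View pics/s16.png

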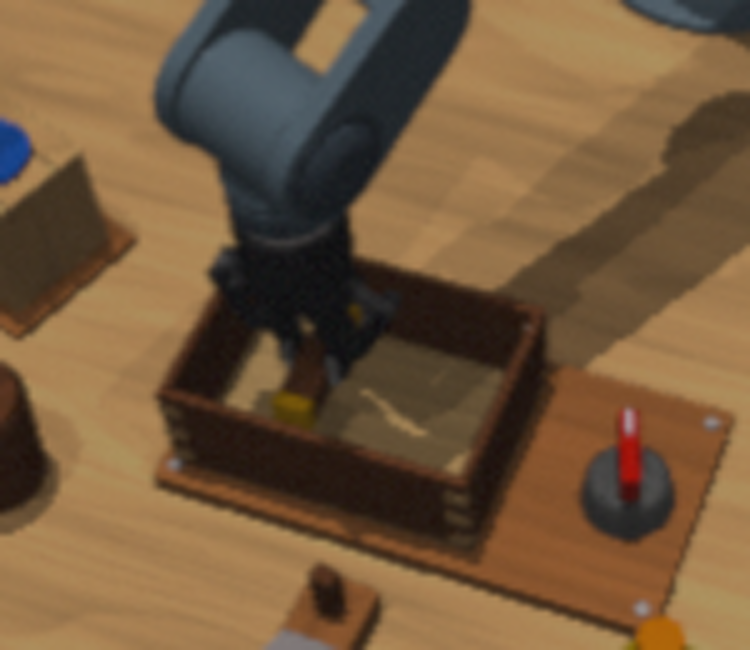

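View pics/w16.png

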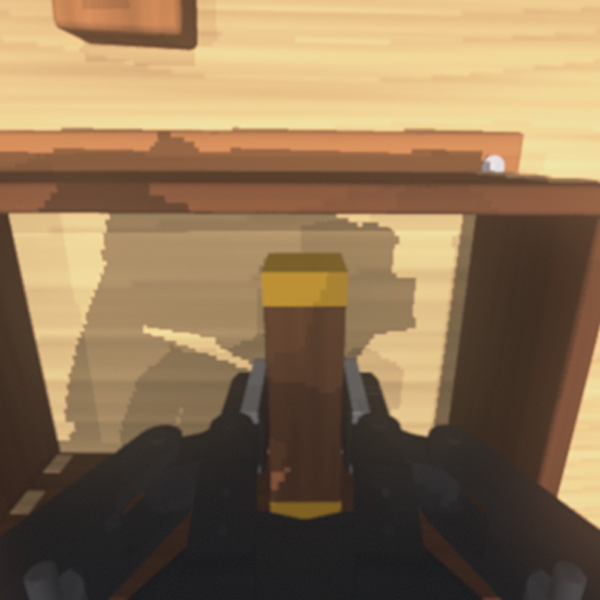

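Call:
jog_arm([
  [-0.1, 0.1, 0.5, 0],
  [-0.1, 0.1, 1.3, 0],
  [-0.1, 0.1, 2.2, 0],
  [-0.1, 0.1, 3, 0],
  [-0.1, 0.1, 3.5, 0],
  [-0.1, 0.1, 3.5, 0],
  [-0.1, 0.1, 3.5, 0],
])

```text
t: 34.85
position: [0.5738, -0.1053, 0.0301]
eef_rot: [179.9, 0.0, -88.9]
force: [-0.1, -1.2, -0.7]
opening: 0.288
```

Call:
jog_arm([
  [0, 0, 0, 0],
  [0, 0, 0, 0],
  [0, 0, 0, 0],
  [0, 0, 0, 0],
  [0, 0, -1, 0],
  [0, 0, -3, 0],
  [0, 0, -6, 0],
  [0, 0, -9, 0],
  [0, 0, -12, 0],
  [0, 0, -15, 0],
  [0, 0, -18, 0],
  [0, 0, -21, 0],
  [0, 0, -23, 0],
  [0, 0, -23, 0],
  [0, 0, -23, 0],
], hand=0)

```text
t: 36.1
position: [0.5747, -0.1056, 0.2628]
eef_rot: [-179.8, -0.1, -88.9]
force: [-0.5, 0.2, -0.3]
opening: 0.498
```

```bash
python3 - <<'E'
from meas import *
delta([.43,.383,.15],-90)
w=bot.capture("wrist"); cv2.imwrite("pics/w17.png",w)
t=bot.capture("top"); crop(t,150,140,350,300,4,"t17.png")
E
```

```text
t 36.1 pos [ 0.5747 -0.1056  0.2628] yaw -88.89 q6 67.4 F [-0.5  0.2 -0.3] open 0.498
delta cm [-49.15  13.56  11.17] turn 1.11
```

View pics/w17.png

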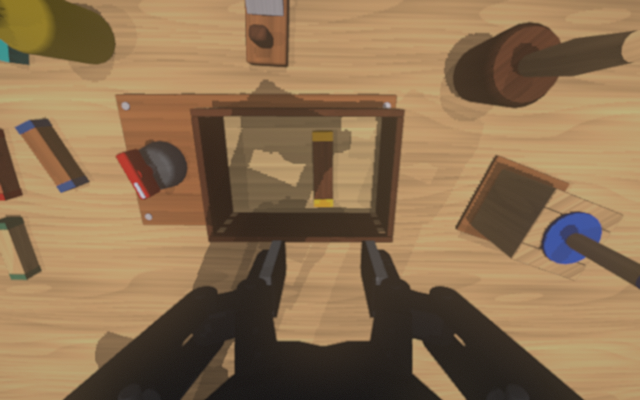

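View pics/t17.png

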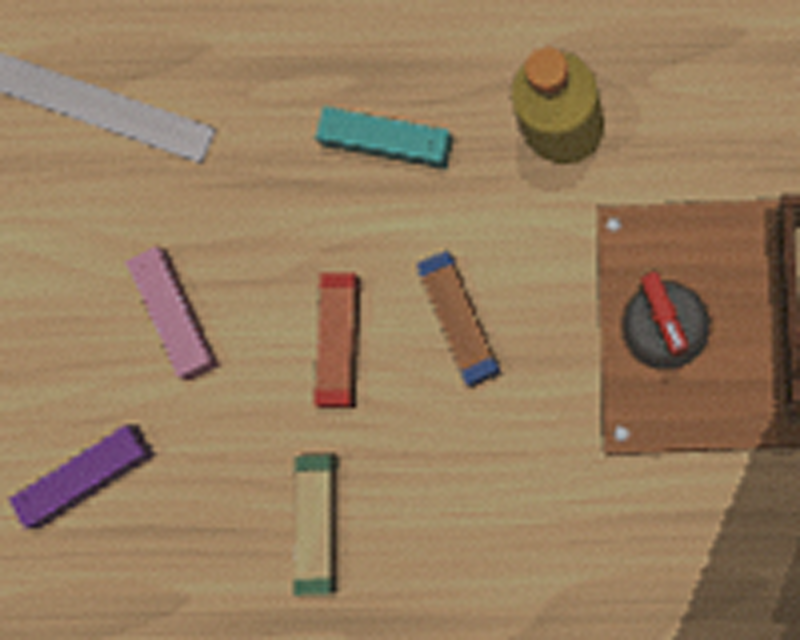

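Call:
jog_arm([
  [-1, 0.3, 0, 0],
  [-3.5, 1, 0.5, 0],
  [-7.3, 2, 1, 0],
  [-11.1, 3.1, 2, 0],
  [-14.9, 4.1, 3, 0],
  [-18.7, 5.2, 4, 0],
  [-22.5, 6.2, 5, 0.8],
  [-26.3, 7.3, 5, 0.8],
  [-30.1, 8.3, 5, 0.8],
  [-33.9, 9.4, 6, 0.8],
  [-37.7, 10.4, 8, 0.8],
  [-41.5, 11.5, 11, 0.8],
  [-45, 12.4, 14, 0.8],
  [-47.5, 13.1, 17, 0.8],
  [-48.8, 13.5, 19.5, 0.8],
  [-49.2, 13.6, 21.2, 0.8],
  [-49.2, 13.6, 21.2, 0.8],
  [-49.2, 13.6, 21.2, 0.8],
  [-49.2, 13.6, 21.2, 0.8],
], hand=0.5)

```text
t: 37.78
position: [0.4291, 0.3838, 0.0497]
eef_rot: [-179.9, 0.0, -89.7]
force: [0.3, 0.1, 0.5]
opening: 0.749
```

```bash
python3 - <<'E'
from meas import *
delta([.4298,.383,.005],-89.7)
W=bot.camera_info("wrist"); w=bot.capture("wrist"); crop(w,160,0,480,400,1.5,"w18.png")
E
```

```text
t 37.78 pos [0.4291 0.3838 0.0497] yaw -89.71 q6 120.2 F [0.3 0.1 0.5] open 0.749
delta cm [ 0.08 -0.07  4.47] turn -0.01
```

View pics/w18.png

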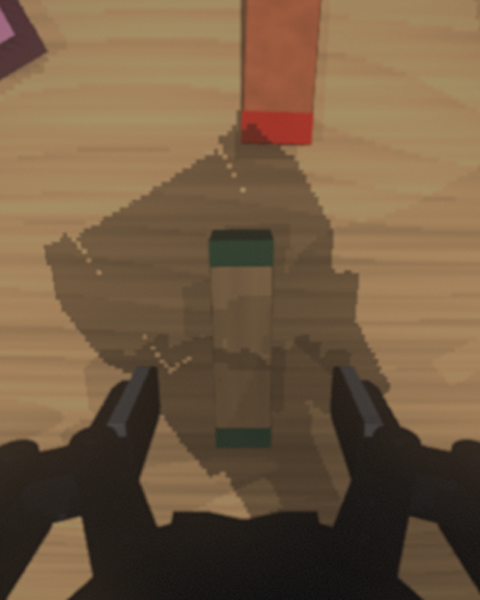

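The green-ended blank c is centred between the fingers. Now down, grip and lift.

Call:
jog_arm([
  [0, 0, 1, 0],
  [0, 0, 2.5, 0],
  [0, 0, 3.7, 0],
  [0, 0, 4.3, 0],
  [0, 0, 4.4, 0],
  [0, 0, 4.4, 0],
  [0, 0, 4.4, 0],
])

```text
t: 38.42
position: [0.4291, 0.384, 0.0053]
eef_rot: [-180.0, 0.0, -89.7]
force: [0.0, 0.3, -0.9]
opening: 0.749
```

Call:
jog_arm([
  [0, 0, 0, 0],
  [0, 0, 0, 0],
  [0, 0, 0, 0],
  [0, 0, 0, 0],
  [0, 0, 0, 0],
  [0, 0, 0, 0],
  [0, 0, 0, 0],
  [0, 0, 0, 0],
], hand=-1)

```text
t: 39.08
position: [0.4292, 0.3843, 0.0055]
eef_rot: [-179.9, 0.0, -89.7]
force: [-0.2, -0.4, 5.9]
opening: 0.292
```

Call:
jog_arm([
  [0, 0, -1, 0],
  [0, 0, -3, 0],
  [0, 0, -6, 0],
  [0, 0, -9, 0],
  [0, 0, -12, 0],
  [0, 0, -15, 0],
  [0, 0, -17, 0],
  [0, 0, -18, 0],
  [0, 0, -18, 0],
])

```text
t: 39.83
position: [0.4297, 0.3845, 0.1875]
eef_rot: [-179.8, 0.1, -89.7]
force: [0.4, 0.7, -0.3]
opening: 0.29
```

```bash
python3 - <<'E'
from meas import *
delta([.5735,-.049,.18],-88.9)
w=bot.capture("wrist"); crop(w,160,0,480,400,1.5,"w19.png")
E
```

```text
t 39.83 pos [0.4297 0.3845 0.1875] yaw -89.68 q6 120.2 F [ 0.4  0.7 -0.3] open 0.29
delta cm [ 43.43 -14.14   0.71] turn -0.78
```

View pics/w19.png

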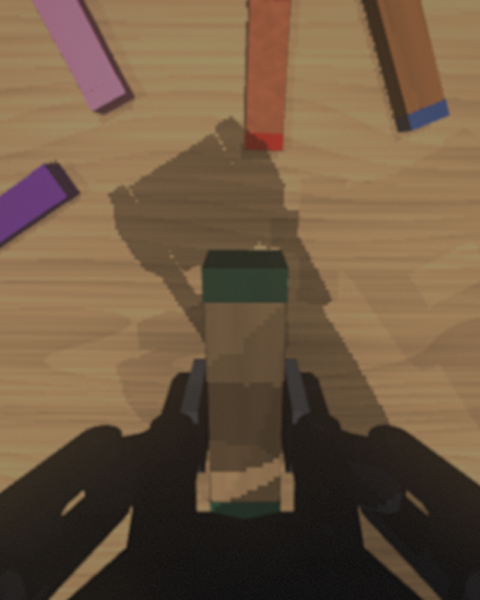

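Call:
jog_arm([
  [0.8, -0.2, 0, 0],
  [2.8, -0.9, 0, 0],
  [6, -2, 0, -0.4],
  [9.6, -3.1, 0, -0.8],
  [13.2, -4.3, 0, -0.8],
  [16.8, -5.5, 0, -0.8],
  [20.4, -6.6, 0, -0.8],
  [24, -7.8, 0, -0.8],
  [27.6, -9, 0, -0.8],
  [31.2, -10.2, 0, -0.8],
  [34.8, -11.3, 0, -0.8],
  [38.2, -12.4, 0, -0.8],
  [41.2, -13.4, 0, -0.8],
  [42.8, -14, 0, -0.8],
  [43.4, -14.2, 0, -0.8],
  [43.4, -14.2, 0, -0.8],
  [43.4, -14.2, 0, -0.8],
  [43.4, -14.2, 0, -0.8],
])

```text
t: 41.38
position: [0.5723, -0.0478, 0.1842]
eef_rot: [179.9, 0.0, -88.8]
force: [-0.6, -0.2, 0.6]
opening: 0.291
```

```bash
python3 - <<'E'
from meas import *
delta([.5735,-.049,.031],-88.9)
w=bot.capture("wrist"); crop(w,120,0,520,400,1.5,"w20.png")
E
```

```text
t 41.38 pos [ 0.5723 -0.0478  0.1842] yaw -88.79 q6 72.7 F [-0.6 -0.2  0.6] open 0.291
delta cm [ 0.13 -0.14 15.32] turn 0.11
```

View pics/w20.png

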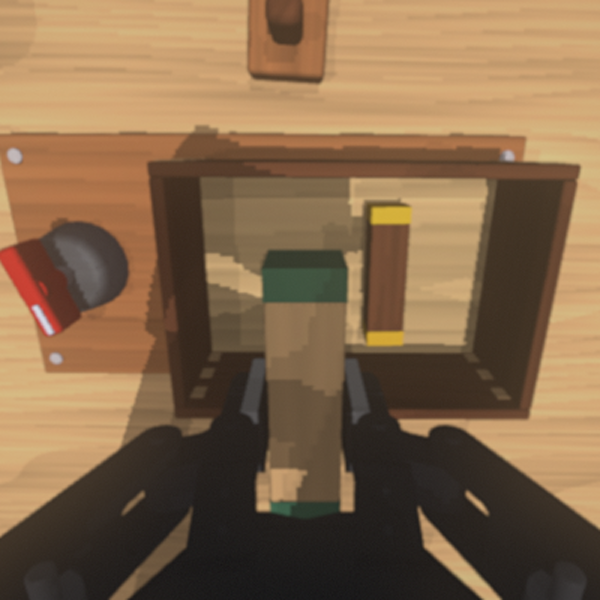

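Call:
jog_arm([
  [0.05, -0.05, 1, 0],
  [0.05, -0.05, 3, 0],
  [0.05, -0.05, 6, 0],
  [0.05, -0.05, 8.5, 0],
  [0.05, -0.05, 10.5, 0],
  [0.05, -0.05, 12, 0],
  [0.05, -0.05, 13.2, 0],
  [0.05, -0.05, 14.2, 0],
  [0.05, -0.05, 15, 0],
  [0.05, -0.05, 15.4, 0],
  [0.05, -0.05, 15.4, 0],
  [0.05, -0.05, 15.4, 0],
  [0.05, -0.05, 15.4, 0],
])

```text
t: 42.52
position: [0.5743, -0.0501, 0.0317]
eef_rot: [-179.9, -0.0, -88.9]
force: [-0.4, 0.8, 0.4]
opening: 0.288
```

Call:
jog_arm([
  [0, 0, 0, 0],
  [0, 0, 0, 0],
  [0, 0, 0, 0],
  [0, 0, 0, 0],
  [0, 0, -1, 0],
  [0, 0, -3, 0],
  [0, 0, -6, 0],
  [0, 0, -9, 0],
  [0, 0, -12, 0],
  [0, 0, -15, 0],
  [0, 0, -18, 0],
  [0, 0, -21, 0],
  [0, 0, -23, 0],
  [0, 0, -23, 0],
  [0, 0, -23, 0],
], hand=0)

```text
t: 43.77
position: [0.5741, -0.05, 0.2627]
eef_rot: [-179.8, -0.1, -88.9]
force: [-0.3, 0.9, -0.4]
opening: 0.5
```

```bash
python3 - <<'E'
from meas import *
delta([.566,.369,.05],-91.5)
w=bot.capture("wrist"); cv2.imwrite("pics/w21.png",w)
t=bot.capture("top"); crop(t,150,140,350,300,4,"t21.png")
E
```

```text
t 43.77 pos [ 0.5741 -0.05    0.2627] yaw -88.88 q6 72.6 F [-0.3  0.9 -0.4] open 0.5
delta cm [-41.93   0.06  21.23] turn 2.62
```

View pics/w21.png

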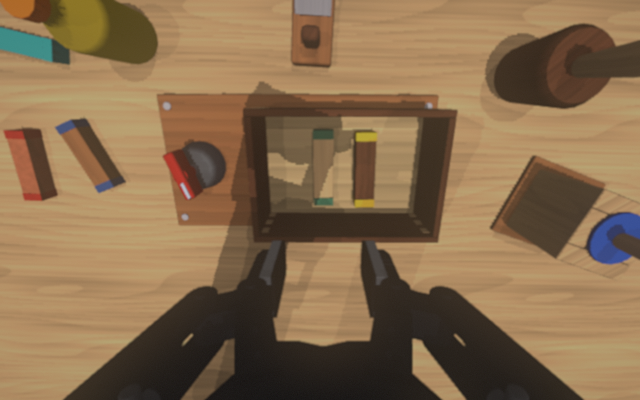

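View pics/t21.png

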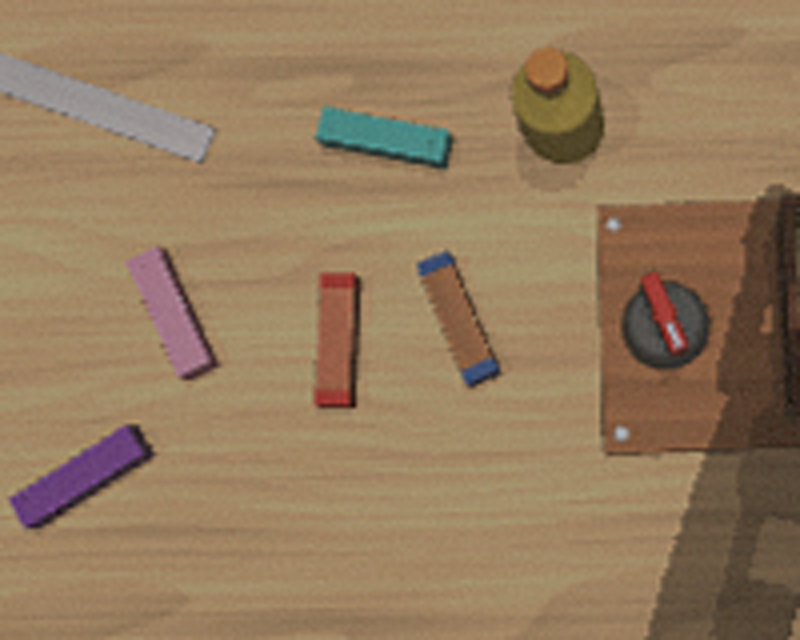

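Call:
jog_arm([
  [-1, 0, 0, 0],
  [-3.5, 0, 0.5, 0],
  [-7.3, 0, 1, 0.5],
  [-11.2, 0, 2, 1],
  [-15.1, 0, 3, 1.5],
  [-19, 0, 4, 2],
  [-22.9, 0, 5, 2.6],
  [-26.8, 0, 6, 2.6],
  [-30.5, 0, 8, 2.6],
  [-34, 0, 10, 2.6],
  [-37, 0, 12.5, 2.6],
  [-39.5, 0, 15, 2.6],
  [-41.2, 0.05, 17.5, 2.6],
  [-41.9, 0.05, 19.8, 2.6],
  [-41.9, 0.05, 21.2, 2.6],
  [-41.9, 0.05, 21.2, 2.6],
  [-41.9, 0.05, 21.2, 2.6],
  [-41.9, 0.05, 21.2, 2.6],
], hand=0.5)

```text
t: 45.37
position: [0.5658, 0.3688, 0.0501]
eef_rot: [-179.9, 0.0, -91.5]
force: [1.0, 0.7, -0.3]
opening: 0.75
```

```bash
python3 - <<'E'
from meas import *
delta([.566,.3695,.005],-91.5)
W=bot.camera_info("wrist"); w=bot.capture("wrist"); crop(w,160,0,480,400,1.5,"w22.png")
E
```

```text
t 45.37 pos [0.5658 0.3688 0.0501] yaw -91.54 q6 115.0 F [ 1.   0.7 -0.3] open 0.75
delta cm [-0.07 -0.01  4.51] turn -0.04
```

View pics/w22.png

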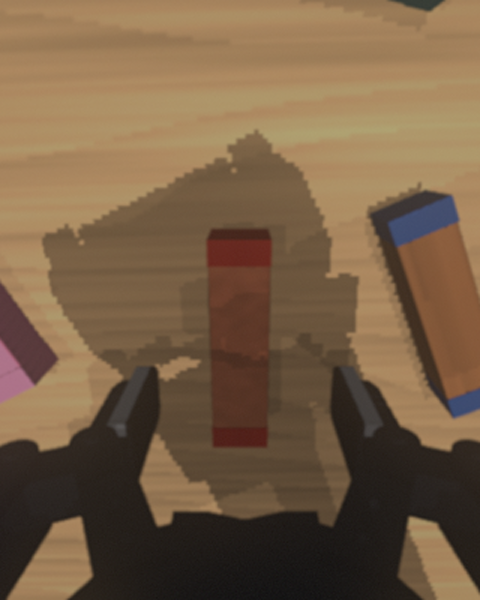

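Call:
jog_arm([
  [-0.05, 0, 1, 0],
  [-0.05, 0, 2.5, 0],
  [-0.05, 0, 3.7, 0],
  [-0.05, 0, 4.3, 0],
  [-0.05, 0, 4.4, 0],
  [-0.05, 0, 4.4, 0],
  [-0.05, 0, 4.4, 0],
])

```text
t: 46.0
position: [0.5651, 0.3697, 0.0049]
eef_rot: [-180.0, 0.0, -91.5]
force: [1.3, -0.3, 0.5]
opening: 0.752
```

Call:
jog_arm([
  [0, 0, 0, 0],
  [0, 0, 0, 0],
  [0, 0, 0, 0],
  [0, 0, 0, 0],
  [0, 0, 0, 0],
  [0, 0, 0, 0],
  [0, 0, 0, 0],
  [0, 0, 0, 0],
], hand=-1)

```text
t: 46.67
position: [0.5655, 0.3699, 0.0057]
eef_rot: [-179.9, 0.0, -91.5]
force: [-1.7, -0.2, 6.1]
opening: 0.285
```

Call:
jog_arm([
  [0, 0, -1, 0],
  [0, 0, -3, 0],
  [0, 0, -6, 0],
  [0, 0, -9, 0],
  [0, 0, -12, 0],
  [0, 0, -15, 0],
  [0, 0, -18, 0],
  [0, 0, -20, 0],
  [0, 0, -20, 0],
  [0, 0, -20, 0],
])

```text
t: 47.5
position: [0.5651, 0.3697, 0.2058]
eef_rot: [-179.9, 0.0, -91.5]
force: [-0.1, -0.4, -0.7]
opening: 0.293
```

```bash
python3 - <<'E'
from meas import *
delta([.548,-.0775,.20],1.1)
E
```

```text
t 47.5 pos [0.5651 0.3697 0.2058] yaw -91.49 q6 115.1 F [-0.1 -0.4 -0.7] open 0.293
delta cm [44.75  0.55  0.55] turn -92.59
```

```bash
python3 - <<'E'
from meas import *
S=bot.camera_info("scene")
def atx(uv,x):
    o,d=ray(S,uv); return o+d*((x-o[0])/d[:,0])[:,None]
for n,p in(("Ltop",(213,262)),("Lbot outer",(218,285)),("Lbot2",(240,305)),("Rout",(398,297)),("Rbot",(380,322)),("Rmid",(352,345)),("tipL",(288,370)),("tipR",(335,383))):
    q=atx([(200+p[0]/5,110+p[1]/5)],.576)[0]; print(n,"dy",round(q[1]+.1065,3),"dz tip",round(q[2]-.0667,3))
E
```

```text
Ltop dy -0.064 dz tip 0.091
Lbot outer dy -0.064 dz tip 0.066
Lbot2 dy -0.05 dz tip 0.05
Rout dy 0.073 dz tip 0.114
Rbot dy 0.057 dz tip 0.08
Rmid dy 0.033 dz tip 0.043
tipL dy -0.023 dz tip -0.014
tipR dy 0.014 dz tip -0.011
```

Call:
jog_arm([
  [0.8, 0, 0, -2],
  [2.8, 0, 0, -6],
  [6, 0.1, 0, -12],
  [9.6, 0.1, 0, -18],
  [13.2, 0.2, 0, -24],
  [16.8, 0.2, 0, -30],
  [20.4, 0.2, 0, -36],
  [24, 0.3, 0, -42],
  [27.6, 0.3, 0, -48],
  [31.2, 0.4, 0, -54],
  [34.8, 0.4, 0, -60],
  [38.2, 0.5, 0, -66],
  [41.2, 0.5, 0, -72],
  [43.4, 0.5, 0, -78],
  [44.4, 0.5, 0, -84],
  [44.7, 0.5, 0, -89],
  [44.7, 0.5, 0, -92.6],
  [44.7, 0.5, 0, -92.6],
  [44.7, 0.5, 0, -92.6],
  [44.7, 0.5, 0, -92.6],
])

```text
t: 49.17
position: [0.5475, -0.0767, 0.2033]
eef_rot: [-179.9, 0.1, 1.1]
force: [0.1, 0.3, -1.0]
opening: 0.288
```

```bash
python3 - <<'E'
from meas import *
delta([.548,-.0775,.056],1.1)
w=bot.capture("wrist"); crop(w,120,0,520,400,1.5,"w23.png")
E
```

```text
t 49.17 pos [ 0.5475 -0.0767  0.2033] yaw 1.05 q6 -20.8 F [ 0.1  0.3 -1. ] open 0.288
delta cm [ 0.08  0.1  14.73] turn -0.05
```

View pics/w23.png

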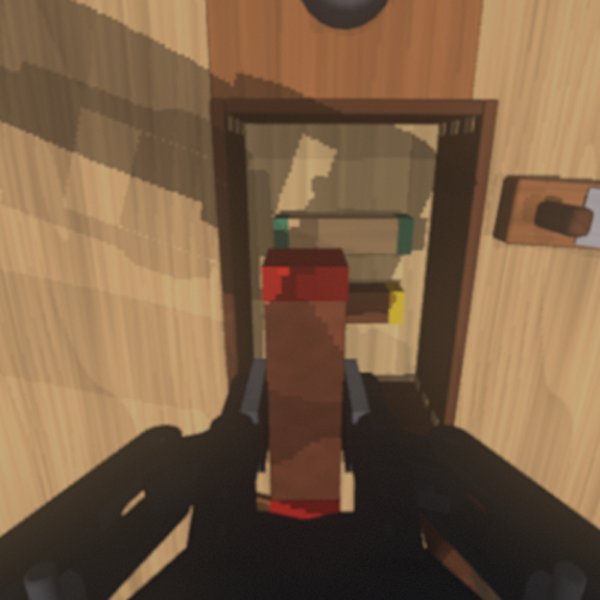

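Call:
jog_arm([
  [0.05, 0.05, 1, 0],
  [0.05, 0.05, 3, 0],
  [0.05, 0.05, 6, 0],
  [0.05, 0.05, 8.5, 0],
  [0.05, 0.05, 10.5, 0],
  [0.05, 0.05, 11.5, 0],
  [0.05, 0.05, 12, 0],
  [0.05, 0.05, 12, 0],
])

```text
t: 49.88
position: [0.5483, -0.0774, 0.0838]
eef_rot: [-180.0, 0.1, 1.1]
force: [-0.8, 0.1, -0.1]
opening: 0.295
```

```bash
python3 - <<'E'
from meas import *
delta([.548,-.0775,.056],1.1)
s=bot.capture("scene"); crop(s,200,110,350,240,5,"s24.png")
E
```

```text
t 49.88 pos [ 0.5483 -0.0774  0.0838] yaw 1.11 q6 -20.9 F [-0.8  0.1 -0.1] open 0.295
delta cm [-0.02  0.01  2.78] turn 0.01
```

View pics/s24.png

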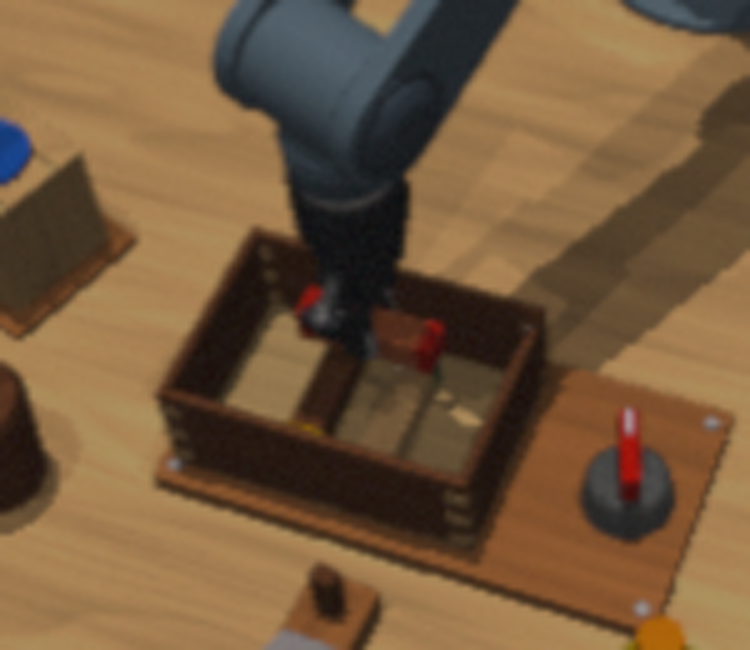

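Call:
jog_arm([
  [0, 0, 0.5, 0],
  [0, 0, 1.2, 0],
  [0, 0, 2, 0],
  [0, 0, 2.5, 0],
  [0, 0, 2.8, 0],
  [0, 0, 2.8, 0],
  [0, 0, 2.8, 0],
])

```text
t: 50.52
position: [0.5487, -0.0776, 0.0566]
eef_rot: [-180.0, 0.0, 1.1]
force: [0.6, -0.2, -0.8]
opening: 0.29
```

Call:
jog_arm([
  [0, 0, 0.1, 0],
  [0, 0, 0.1, 0],
  [0, 0, 0.1, 0],
  [0, 0, 0.1, 0],
  [0, 0, -1, 0],
  [0, 0, -3, 0],
  [0, 0, -6, 0],
  [0, 0, -9, 0],
  [0, 0, -12, 0],
  [0, 0, -15, 0],
  [0, 0, -18, 0],
  [0, 0, -20, 0],
  [0, 0, -20, 0],
  [0, 0, -20, 0],
], hand=-0.1)

```text
t: 51.68
position: [0.5495, -0.0778, 0.259]
eef_rot: [179.9, -0.2, 1.1]
force: [0.5, -0.2, -0.2]
opening: 0.451
```

```bash
python3 - <<'E'
from meas import *
delta([.580,.2785,.05],-68)
w=bot.capture("wrist"); cv2.imwrite("pics/w25.png",w)
t=bot.capture("top"); crop(t,150,140,350,300,4,"t25.png")
s=bot.capture("scene"); crop(s,200,110,350,240,5,"s25.png")
E
```

```text
t 51.68 pos [ 0.5495 -0.0778  0.259 ] yaw 1.12 q6 -20.9 F [ 0.5 -0.2 -0.2] open 0.451
delta cm [  3.67 -35.6   20.87] turn 69.12
```

View pics/w25.png

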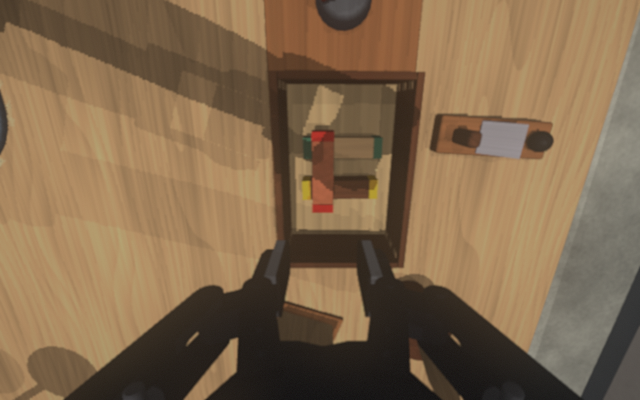

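View pics/s25.png

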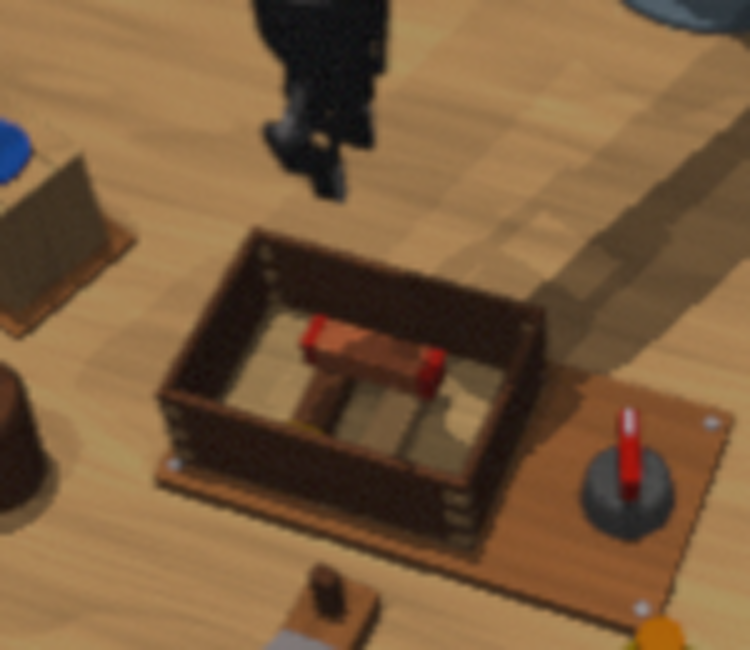

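View pics/t25.png

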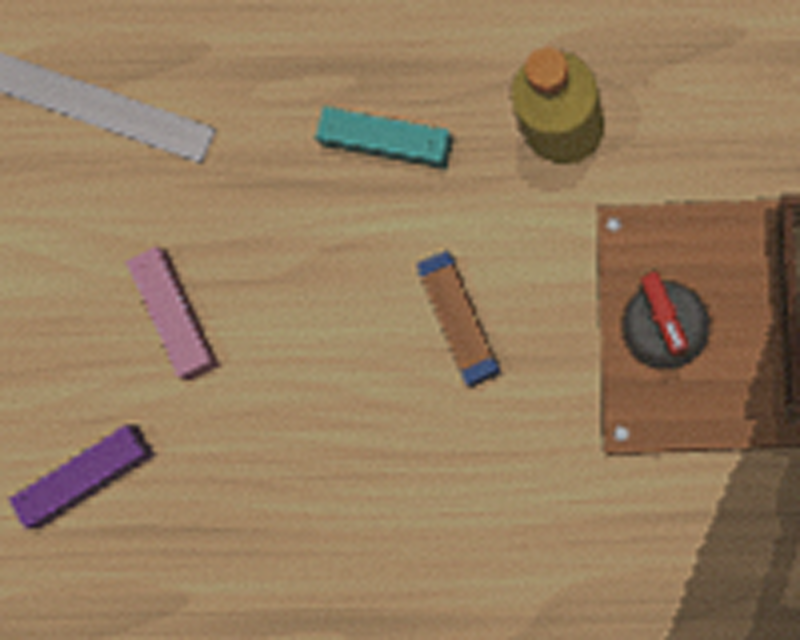

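Call:
jog_arm([
  [0.1, -1, 0, 1.5],
  [0.3, -3, 0, 5],
  [0.6, -6, 0.5, 10],
  [1, -9.3, 1, 15],
  [1.3, -12.6, 2, 20],
  [1.7, -15.9, 3, 25],
  [2, -19.2, 4, 30],
  [2.3, -22.5, 5, 35],
  [2.6, -25.5, 7, 40],
  [3, -28.5, 9, 46],
  [3.3, -31, 11, 52],
  [3.5, -33.2, 13, 58],
  [3.6, -34.8, 15, 64],
  [3.7, -35.6, 17.5, 69],
  [3.7, -35.6, 19.5, 69],
  [3.7, -35.6, 20.8, 69],
  [3.7, -35.6, 20.8, 69],
  [3.7, -35.6, 20.8, 69],
  [3.7, -35.6, 20.8, 69],
], hand=0.5)

```text
t: 53.42
position: [0.5797, 0.2788, 0.0499]
eef_rot: [-179.9, -0.0, -67.9]
force: [0.4, 0.3, 0.2]
opening: 0.747
```

```bash
python3 - <<'E'
from meas import *
delta([.580,.2785,.005],-67.9)
W=bot.camera_info("wrist"); w=bot.capture("wrist"); crop(w,160,0,480,400,1.5,"w26.png")
E
```

```text
t 53.42 pos [0.5797 0.2788 0.0499] yaw -67.91 q6 83.5 F [0.4 0.3 0.2] open 0.747
delta cm [ 0.04 -0.01  4.49] turn -0.01
```

View pics/w26.png

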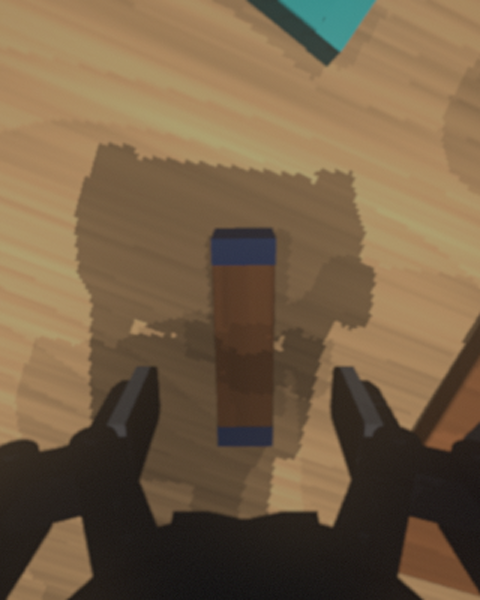

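Call:
jog_arm([
  [0, 0, 1, 0],
  [0, 0, 2.5, 0],
  [0, 0, 3.7, 0],
  [0, 0, 4.3, 0],
  [0, 0, 4.4, 0],
  [0, 0, 4.4, 0],
  [0, 0, 4.4, 0],
])

```text
t: 54.05
position: [0.5791, 0.2791, 0.0049]
eef_rot: [-180.0, -0.0, -67.9]
force: [0.7, 0.2, 0.0]
opening: 0.748
```

Call:
jog_arm([
  [0, 0, 0, 0],
  [0, 0, 0, 0],
  [0, 0, 0, 0],
  [0, 0, 0, 0],
  [0, 0, 0, 0],
  [0, 0, 0, 0],
  [0, 0, 0, 0],
  [0, 0, 0, 0],
], hand=-1)

```text
t: 54.72
position: [0.5796, 0.2792, 0.0056]
eef_rot: [-179.9, -0.0, -67.9]
force: [-0.9, -0.2, 5.0]
opening: 0.287
```

Call:
jog_arm([
  [0, 0, -1, 0],
  [0, 0, -3, 0],
  [0, 0, -6, 0],
  [0, 0, -9, 0],
  [0, 0, -12, 0],
  [0, 0, -15, 0],
  [0, 0, -18, 0],
  [0, 0, -20, 0],
  [0, 0, -20, 0],
  [0, 0, -20, 0],
])

```text
t: 55.55
position: [0.5791, 0.2791, 0.2058]
eef_rot: [-179.9, -0.0, -67.9]
force: [-1.3, 0.3, -0.8]
opening: 0.288
```

```bash
python3 - <<'E'
from meas import *
delta([.601,-.0765,.20],1.1)
E
```

```text
t 55.55 pos [0.5791 0.2791 0.2058] yaw -67.89 q6 83.5 F [-1.3  0.3 -0.8] open 0.288
delta cm [33.77 11.36  0.56] turn -68.99
```

Call:
jog_arm([
  [0.6, 0.2, 0, -1],
  [2.4, 0.8, 0, -5],
  [5, 1.7, 0, -10],
  [8, 2.7, 0, -15],
  [11, 3.7, 0, -20],
  [14, 4.7, 0, -25],
  [17, 5.7, 0, -30],
  [20, 6.7, 0, -35],
  [23, 7.7, 0, -40],
  [26, 8.7, 0, -45],
  [29, 9.8, 0, -51],
  [31.5, 10.6, 0, -57],
  [33, 11.1, 0, -62],
  [33.7, 11.3, 0, -66],
  [33.8, 11.4, 0, -69],
  [33.8, 11.4, 0, -69],
  [33.8, 11.4, 0, -69],
  [33.8, 11.4, 0, -69],
])

```text
t: 57.05
position: [0.5997, -0.0765, 0.2033]
eef_rot: [-179.9, 0.1, 1.1]
force: [0.2, -0.2, -0.2]
opening: 0.291
```

```bash
python3 - <<'E'
from meas import *
delta([.601,-.0765,.057],1.1)
w=bot.capture("wrist"); crop(w,120,0,520,400,1.5,"w27.png")
E
```

```text
t 57.05 pos [ 0.5997 -0.0765  0.2033] yaw 1.07 q6 -19.1 F [ 0.2 -0.2 -0.2] open 0.291
delta cm [ 0.16  0.02 14.63] turn -0.03
```

View pics/w27.png

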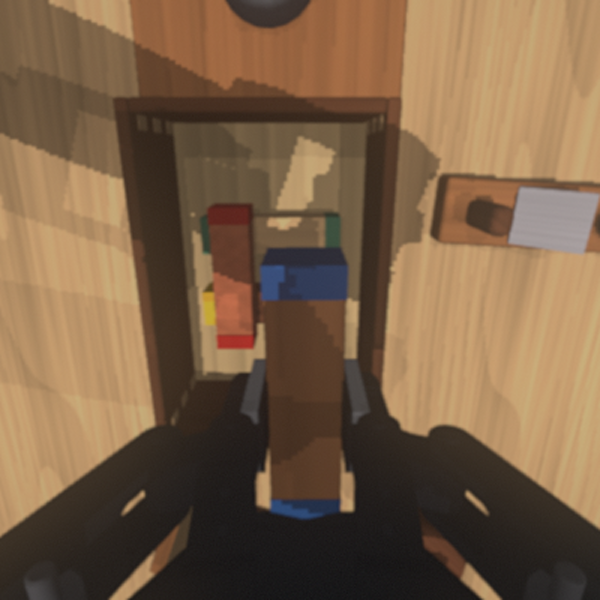

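Call:
jog_arm([
  [0.1, 0, 1, 0],
  [0.2, 0, 3, 0],
  [0.2, 0, 6, 0],
  [0.2, 0, 8.5, 0],
  [0.2, 0, 10.5, 0],
  [0.2, 0, 11.5, 0],
  [0.2, 0, 12, 0],
  [0.2, 0, 12, 0],
  [0.2, 0, 12, 0],
])

```text
t: 57.85
position: [0.6032, -0.0771, 0.0857]
eef_rot: [180.0, -0.1, 1.1]
force: [0.3, -0.1, -0.6]
opening: 0.289
```

```bash
python3 - <<'E'
from meas import *
delta([.601,-.0765,.0565],1.1)
w=bot.capture("wrist"); crop(w,120,0,520,400,1.5,"w28.png")
E
```

```text
t 57.85 pos [ 0.6032 -0.0771  0.0857] yaw 1.12 q6 -19.1 F [ 0.3 -0.1 -0.6] open 0.289
delta cm [-0.23 -0.07  2.92] turn 0.02
```

View pics/w28.png

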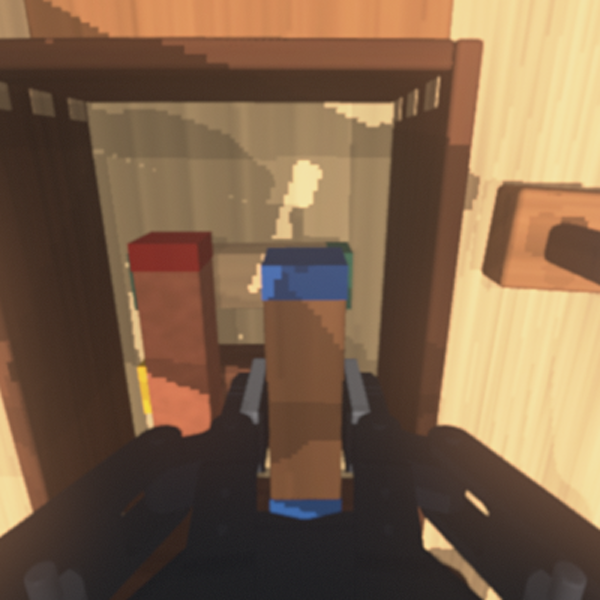

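Call:
jog_arm([
  [-0.05, 0, 0.5, 0],
  [-0.1, 0, 1.2, 0],
  [-0.1, 0, 2, 0],
  [-0.1, 0, 2.6, 0],
  [-0.1, 0, 2.9, 0],
  [-0.1, 0, 2.9, 0],
  [-0.1, 0, 2.9, 0],
])

```text
t: 58.48
position: [0.6008, -0.0769, 0.0551]
eef_rot: [-180.0, 0.1, 1.1]
force: [0.5, 0.5, -0.7]
opening: 0.289
```

Call:
jog_arm([
  [0, 0, 0, 0],
  [0, 0, 0, 0],
  [0, 0, 0, 0],
  [0, 0, 0, 0],
  [0, 0, -1, 0],
  [0, 0, -3, 0],
  [0, 0, -6, 0],
  [0, 0, -9, 0],
  [0, 0, -12, 0],
  [0, 0, -15, 0],
  [0, 0, -18, 0],
  [0, 0, -20, 0],
  [0, 0, -20, 0],
  [0, 0, -20, 0],
], hand=-0.12)

```text
t: 59.65
position: [0.6027, -0.0773, 0.2582]
eef_rot: [179.9, -0.3, 1.1]
force: [-0.0, 0.5, -0.4]
opening: 0.439
```

```bash
python3 - <<'E'
from meas import *
delta([.45,.2,.30],1.1)
W=bot.camera_info("wrist");w=bot.capture("wrist"); crop(w,230,40,450,290,2.4,"w29.png");np.save("w29.npy",W,allow_pickle=True)
s=bot.capture("scene"); cv2.imwrite("pics/scene3.png",s);crop(s,200,110,350,240,5,"s29.png")
E
```

```text
t 59.65 pos [ 0.6027 -0.0773  0.2582] yaw 1.12 q6 -19.1 F [-0.   0.5 -0.4] open 0.439
delta cm [-14.7  -28.01  -4.3 ] turn 0.02
```

View pics/w29.png

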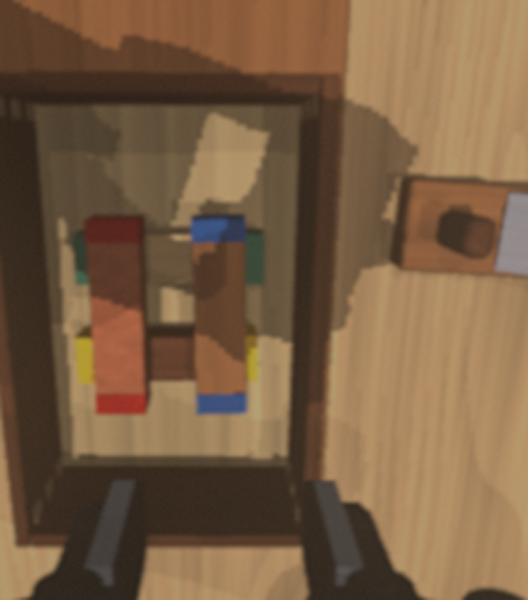

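View pics/s29.png

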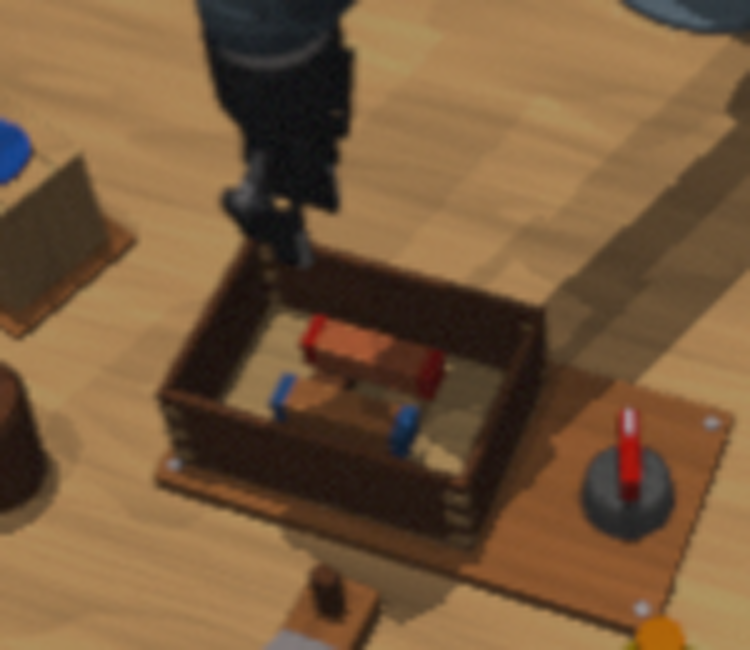

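Call:
jog_arm([
  [-0.5, -1, -0.5, 0],
  [-1.8, -3.4, -1.5, 0],
  [-3.5, -6.7, -3, 0],
  [-5.3, -10, -4.3, 0],
  [-7, -13.4, -4.3, 0],
  [-8.8, -16.7, -4.3, 0],
  [-10.5, -20, -4.3, 0],
  [-12.3, -23.4, -4.3, 0],
  [-13.8, -26.3, -4.3, 0],
  [-14.7, -28, -4.3, 0],
  [-14.7, -28, -4.3, 0],
  [-14.7, -28, -4.3, 0],
  [-14.7, -28, -4.3, 0],
])

```text
t: 60.83
position: [0.4489, 0.1998, 0.2981]
eef_rot: [180.0, 0.1, 1.1]
force: [-0.1, 0.1, 0.3]
opening: 0.437
```

```bash
python3 - <<'E'
from meas import *
t=bot.capture("top"); cv2.imwrite("pics/top9.png",t); crop(t,280,130,540,270,3,"t30.png")
s=bot.capture("scene"); crop(s,150,100,370,280,3.5,"s30.png")
W=np.load("w29.npy",allow_pickle=True).item()
f=lambda a,z: plane(W,[(230+x/2.4,40+y/2.4) for x,y in a],z)
r=Ro.from_euler('z',1.1,degrees=True).as_matrix()
for n,a,z in(("d",[(116,230),(121,413)],.073),("b",[(218,229),(221,413)],.073)):
    p=f(a,z); print(n,p.round(4),"tub frame",(r.T@(p.mean(0)-[.574,-.077,.021])).round(4))
i0=cv2.imread("pics/top0.png"); d=cv2.absdiff(i0,t).max(2)
for n,(u,v,U,V) in dict(glue=(270,145,305,185),plane=(350,125,380,182),mallet=(438,150,485,192),brush=(490,215,530,250)).items(): print(n,d[v:V,u:U].mean().round(2))
E
```

```text
d [[ 0.5522 -0.0327  0.073 ]
 [ 0.5518 -0.1275  0.073 ]] tub frame [-0.0221 -0.0026  0.052 ]
b [[ 0.6012 -0.0313  0.073 ]
 [ 0.6045 -0.1265  0.073 ]] tub frame [ 0.0288 -0.0024  0.052 ]
glue 5.56
plane 5.57
mallet 5.9
brush 9.34
```

View pics/t30.png

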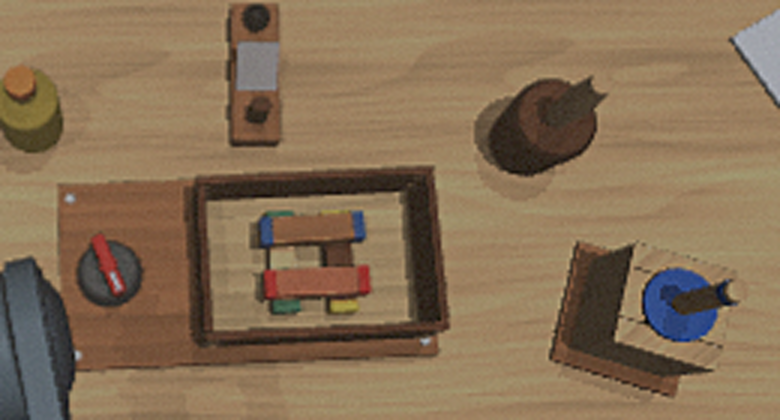

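View pics/s30.png

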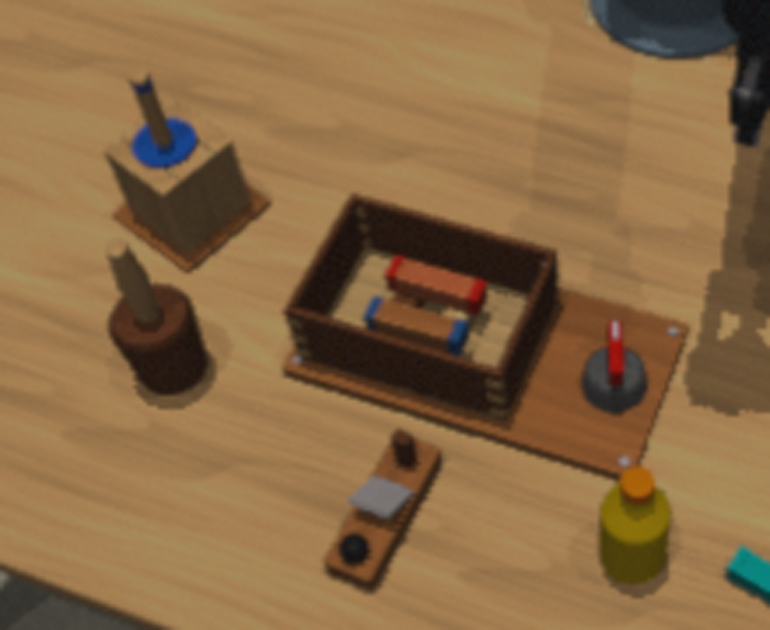

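The final views show two blanks on the tub floor, two bridging on top of them, the brush hanging home, the bolt turned, and the bystanders unmoved. Handing in.

```bash
python3 -c "
from bench import bot
print(bot.hand_in()); print(bot.get_obs()['t'])"
```

```text
the job is handed in; nothing more can be done
None
the job is handed in; nothing more can be done
```

I did every step of the task and handed in at about 61 s of the 208 s. The hand-in gave no verdict, so the results below come from my own checks.

- **Bolt:** I pushed it down 14 mm to its stop, where the force rose to 29 N. Then I turned it clockwise 156° in one grip, ending at about 2.8 rad counting its starting angle. The end pictures show the bar in that position.
- **Brush:** I made four upright strokes. By the arm's readings the tip came to about 4–9 mm from the floor and rose to about 81 mm, roughly the rim. The brush hangs back in its holder, upright and seated.
- **Blanks:** All four were present and all lie flat in the tub. The yellow-ended (a) and green-ended (c) blanks are on the floor. The red-ended (d) and blue-ended (b) blanks lie across them, with centres about 39 mm above the floor, under the 50 mm limit. I stacked them so the fingers stayed clear of the tub walls.
- **Other objects:** The mallet, glue bottle and plane show no visible change between the first and last top pictures. The hand ended clear of everything.

No check failed. The cameras disagreed with each other by up to about 5 mm in places, and I went by the close-up wrist view. I saw none of the blanks knocked aside during the run.

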